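# Take a splayed corner with the sliding bevel and set the cutting guide to it

## Robot

A 6-joint arm with a two-finger parallel gripper is mounted at the origin on the work surface. World frame = base frame: x ahead of the robot, y to its left, z up, the work surface at z = 0. Lengths are in m, angles in rad, forces in N, time in s.
With the tool pointing down it reaches from about 0.35 to 0.975 m from the base axis. Payload 4.9 kg.
Tool frame: the origin (TCP) lies between the finger pads; the fingertips stand 19 mm ahead of it and the grasp point (between the pads) is the TCP; z points along the fingers, y is the line along which they close (so a half turn about z gives the same grasp; the last joint's range is limited). The gripper opens to 85 mm and grips with 20 to 120 N. Pads are 22 mm wide; open, the fingers measure 114 mm over their backs; the gripper's body (76 mm by 85 mm) begins 54 mm behind the grasp point. The pads swing forward as they close: fully open they stand 13 mm farther back than shut.
Start: joints at [-1.313, 0.053, 1.613, -0, 1.476, -0.119], TCP at [0.23, -0.581, 0.25] pointing down, gripper open.
Joint ranges: [-3.01, 3.01], [-1.01, 2.22], [0.06, 2.58], [-1.02, 4.17], [0.09, 2.62], [-3.14, 3.14]. Speed limits (rad/s): [2.57, 2.57, 3.14, 3.14, 3.14, 3.14].

## Interface

Orientations are given as a rotation vector (axis times angle).
In Python, from station import ctrl gives the robot as it stands. The module is installed in compiled form; this text tells all that it offers.
- The arm moves only by the tool servo_tool, never from a script. Its argument "increments" is a list that holds one entry, the list of rows, each a list of 5 numbers: the finger opening in cm, from 0 to 8.54, then the shift along the tool's x, y, z in cm, then the turn about the tool's z in degrees. A call has 1 to 5 rows; each row is the pose to reach, as a shift and turn from the pose commanded when the call began, along the tool's axes at that moment; what a row does not reach only later rows make up. A row lasts 1/10 s, in which the tool goes at most 50 mm and 8.59 degrees, less where a joint would pass 70% of its speed; a pose out of reach is approached as far as the arm can. A call with a gripper value outside its range is refused whole. The fingers move at their own pace and stop on an object; "newtons" is the grip in N (left out, the last holds). Time passes only in rows, so rows that repeat a pose let the fingers close. It gives the time, the measured TCP pose, the force, the opening and the grip force at its end, in the units of the state.
- ctrl.get_obs(): the state, without advancing time (a new reading comes with each control period).
- ctrl.get_image(name): name is "scene" or "top" or "wrist"; returns a dict with "img" (400x640x3 uint8, red, green, blue), "fx", "fy", "cx", "cy" (pixels), "rvec" (rotation vector, rad) and "tvec" (3), from world to camera coordinates, as OpenCV has them; the wrist camera has in their place "mount" (4x4, takes a point from camera to tool coordinates, whose origin is the TCP and whose axes are the flange's). Camera axes: x right, y down, z forward; pixel columns grow to the right and rows downward; lengths in m; the calibration is good to about 2 mm. A picture is of the moment at which its call begins: read the wrist's pose just before it. There is no depth.
- ctrl.finish_job(): hands the job in; it is judged then, once.
The state is a dict: "t": time; "q": joint angles; "dq": joint speeds; "effort": joint torques, N m; "tool_pos": TCP position; "tool_rot": TCP orientation; "contact_force": force on the tool from outside, world axes, zero at the start; "wrist_torque": the same for the moment, N m; "opening": finger opening in m; "grip_force": force on a finger pad.
Only numpy, scipy, OpenCV 4.12 (cv2) and the standard library are available. Lean on these libraries where they do the work, as an engineer would, in place of code of your own. Each camera call takes 0.05 s, during which the arm holds its last target. There are 200 camera calls.

## Task

Take the angle of the splayed plywood corner with the sliding bevel: work it gently home into the corner until its stock bears along the long rail and its blade along the short one, both at once, and press its lever fully down there to lock it. Then bring the locked bevel to the cutting guide on the plywood blank and push it gently home, its stock along the guide's rail, so that its blade swings the fence round to the same angle; leave it lying there flush on both, still locked, and do not disturb the other things on the worktop.

Things in the scene. Friction and masses are not known exactly. Their poses are not given: they have to be found in the camera images.
- bevel: Sliding bevel lying flat, 0.23 to 0.38 kg: beech stock 125 x 24 mm, 32 mm high, a steel blade hinged at one end, a dark cam lever on top of the pivot. Origin: pivot axis, underside. x: along the stock from tail past the pivot (stock from x = -125 mm to its round end at +12 mm, y within +-12 mm); y: the blade's side; z up. Blade and stock move freely until locked.
- stock_mid (a point): Where to grip the stock across its width: middle of its top face, 85 mm tailwards of the pivot (free from 60 to 115 mm). Axes as the bevel's, 32 mm above its underside. Its sides above 14 mm stand clear of the rails, so fingers can reach over them.
- blade (a joint): Blade's angle to the stock (rad): 0 = square, positive = wider (interior angle = pi/2 + value). It starts wider than the corner. Unlocked, the hinge rubs with about 0.02 N m; with the lever fully down it holds about 0.3 N m.
- blade_tip (a point): Middle of the blade's free end, top face, 122 mm from the pivot. Blade 26 mm wide, 5 mm thick, 5 to 10 mm above the bevel's underside, with a round heel of 13 mm radius about the pivot. y of this frame: along the blade away from the pivot; x: across it. The outer edge, to be laid on the rail or fence, is at x = +13 mm; the centre line passes through the pivot.
- lever (a joint): Cam lever (rad): 0 = open, standing up about 26 degrees from level and leaning towards the tail; 0.48 = fully down, lying along the stock; locked above 0.4. It hinges about the bevel's y, 50 mm above the underside, and stays where left. Pressed down near its tip it takes 1 to 4 N.
- lever_tip (a point): Upper face of the lever near its free end (13 to 17 mm wide). Open it is about 39 mm tailwards of the pivot and 80 mm above the bevel's underside; fully down about 48 mm tailwards and 60 mm above the underside. Press it down from above at the tip, following it a little tailwards as it sinks.
- long_rail: The corner's longer plywood rail, fixed on the worktop: 14 mm high, 18 mm thick. Origin: the inside corner, on the worktop. x: along the inner face towards the corner; y points into the open side, where the bevel goes. The face, from x = -200 mm to 0, is a planted lipping 13.5 mm high that stands proud to y = 2 to 8 mm, not known beforehand (pivot 12 mm from it when the stock is flush).
- short_rail: The corner's shorter plywood rail, fixed: 13 mm high, 18 mm thick, 150 mm long, at 94.5 to 114 degrees (interior) to the long rail. Origin: the same inside corner. y: along its inner face away from the corner; x: into the rail. The open side is x < 0; the face is a planted lipping standing proud to x = -2 to -8 mm, not known (pivot 13 mm from it when flush).
- guide: Aluminium cutting guide, fixed on the plywood blank: straight rail 12 mm high, 22 mm thick, with a swinging fence at its end. Origin: inner corner of rail and fence, on top of the blank. x: along the rail's inner face towards that corner (face at y = 0 from x = -230 mm to 0); y: into the open side, where the bevel goes. The rail is parallel to the long plywood rail.
- fence (a joint): Fence's angle to the guide's rail (rad): 0 = square, positive = wider (interior angle = pi/2 + value), -0.55 to 0.75. It starts narrower than square, rubs with about 0.14 N m and stays where it is left. Pressed at its root by more than about 10 N it is driven past the blade.
- fence_tip (a point): Far end of the fence's inner face, top edge, 162 mm from the fence's pivot. Fence 16 mm thick, from 2 to 13 mm above the blank. y of this frame: along the fence away from the pivot; x: into the fence. The inner face is x = 0 and passes through the pivot at the guide's origin; the open side is x < 0.
- blank: Plywood blank under the guide, fixed, 360 x 280 x 9 mm; the bevel lies on its top. Origin: on the worktop right below the guide's origin, same axes; the blank reaches from x = -285 to +75 mm and from y = -75 to +205 mm.
- tape: Bystander, to be left alone: grey tape measure standing on edge, 66 x 38 x 62 mm. Origin at the centre of its underside, z up.
- pencil: Bystander, to be left alone: flat carpenter's pencil, 175 x 13 x 7 mm. Origin at the centre of its underside, z up.
- mug: Bystander, to be left alone: grey mug, 80 mm across, 85 mm high. Origin at the centre of its underside, z up.
- jar: Bystander, to be left alone: glass storage jar, 84 mm across, 110 mm high. Origin at the centre of its underside, z up.
- driver: Bystander, to be left alone: screwdriver, 190 mm long, lying along its x. Origin at the centre of its underside, z up.
- offcut: Bystander, to be left alone: plywood offcut, 110 x 45 x 18 mm. Origin at the centre of its underside, z up.
There are look-alikes about, which are no part of the job. Of the things like the bevel, leave any that is orange; of the rest the smaller one is meant.

How it is judged:
By the outcome, as a careful person would: the job done as asked, in the order asked, and still so for the second after the job is handed in, with the robot touching nothing.
It also fails if it takes over 72 s, if anything falls off the work surface, if the arm or the gripper's body presses on something with over 40 N, if the wrist force passes 120 N, or if a joint passes its speed limit or range.

## Working session

There is one attempt and no reset: what is moved stays moved. The work goes in short steps, Python scripts to look and compute and a tool call to move; the robot and the scene stay as the last step left them, time stands still between calls to the robot, and variables do not carry over. Pictures are saved under pics/ and viewed, at most 10 in all, crops included, and the job is handed in when it is done.

Besides the shell and the picture viewer there is one more tool, called by a JSON object that holds its "method" and its "body". servo_tool: Moves the arm, as the interface text tells. Its arguments: {"type":"object","properties":{"increments":{"type":"array"},"newtons":{"type":"number"}},"required":["increments"]}

```bash
mkdir -p pics
cat > h.py <<'E'
import numpy as np, cv2
from scipy.spatial.transform import Rotation as R
from station import ctrl
def cam(name):
    o=ctrl.get_obs(); d=ctrl.get_image(name)
    K=np.array([[d['fx'],0,d['cx']],[0,d['fy'],d['cy']],[0,0,1]])
    if name=='wrist':
        M=np.array(d['mount']); Rt=R.from_rotvec(o['tool_rot']).as_matrix()
        A=Rt@M[:3,:3]; c=Rt@M[:3,3]+np.array(o['tool_pos'])
    else:
        Rw=R.from_rotvec(np.ravel(d['rvec'])).as_matrix(); A=Rw.T; c=-Rw.T@np.ravel(d['tvec'])
    return d['img'],K,A,c
def px2w(u,K,A,c,z):
    u=np.atleast_2d(u).astype(float)
    r=np.c_[u,np.ones(len(u))]@np.linalg.inv(K).T@A.T
    return c+r*((z-c[2])/r[:,2:3])
def w2px(p,K,A,c):
    q=(np.atleast_2d(p)-c)@A@K.T
    return q[:,:2]/q[:,2:]
def save(n,img,s=1): cv2.imwrite('pics/'+n,cv2.resize(img[...,::-1],None,fx=s,fy=s,interpolation=cv2.INTER_CUBIC))
E
python3 - <<'E'
from h import *
for n in('top','scene'):
    i,K,A,c=cam(n); save(n+'0.png',i,1.25); np.savez(n+'0.npz',i=i,K=K,A=A,c=c); print(n,c.round(3),A[:,2].round(3),K[0,0])
E
```

```text
top [0.314 0.167 1.111] [ 0.154  0.013 -0.988] 369.8484056193648
scene [1.472 0.131 0.989] [-0.734  0.019 -0.679] 466.96563094287825
```

View pics/top0.png

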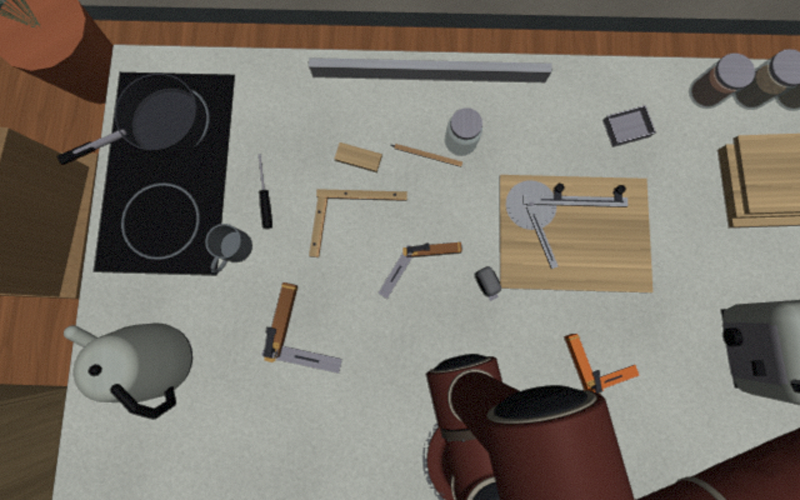

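View pics/scene0.png

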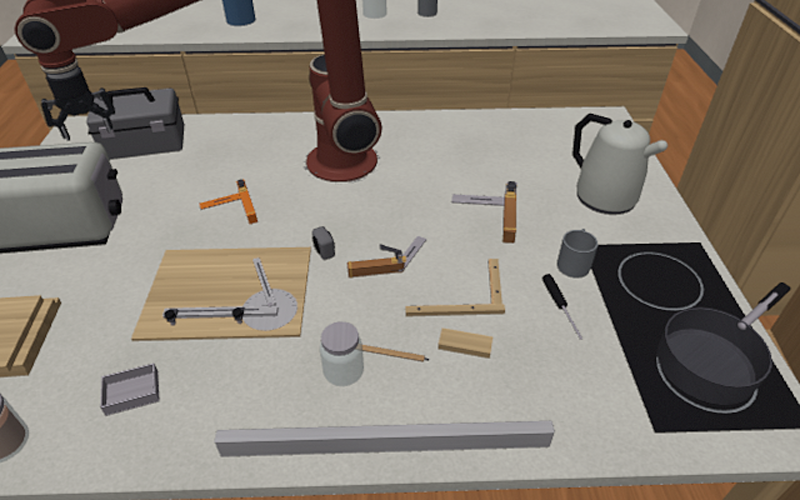

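Look-alikes for the bevel, at their pixels in the 800-wide top view:
- The orange one at (600,365) is excluded by its colour.
- The large brown one is at (275,330), with a stock about 170 mm long.
- The small brown one is at (410,262), with a stock about 137 mm long and its lever up. This is the one I choose.

The corner is at (320,197) and the guide's origin is near (530,200). In the top view, image up is +x and image left is +y. I'll check the choice in one close crop.

Run:
```python
from h import *
d=np.load('top0.npz');i,K,A,c=[d[k] for k in('i','K','A','c')]
save('crop.png',i[140:250,230:400],4.5)
def f(n,u,v,z): print(n,px2w(np.array([u,v])/1.25,K,A,c,z)[0].round(3))
f('pivot',408,251,.03);f('tail',462,247,.03);f('tip',384,296,.01)
f('corner',322,200,.014);f('longend',407,199,.014);f('shortend',320,256,.014);f('guide',530,206,.021);f('railend',627,206,.021);f('fencetip',552,266,.021)
f('bigp',270,345,.04);f('bigt',290,285,.04)
o=ctrl.get_obs();print(o['tool_rot'],R.from_rotvec(o['tool_rot']).as_matrix().round(3),o['opening'])
print(np.array(ctrl.get_image('wrist')['mount']).round(3))
```

```text
pivot [0.467 0.161 0.03 ]
tail [0.48  0.034 0.03 ]
tip [0.36  0.215 0.01 ]
corner [0.589 0.374 0.014]
longend [0.597 0.167 0.014]
shortend [0.451 0.371 0.014]
guide [ 0.585 -0.13   0.021]
railend [ 0.592 -0.363  0.021]
fencetip [ 0.441 -0.18   0.021]
bigp [0.241 0.469 0.04 ]
bigt [0.378 0.432 0.04 ]
[-3.08413308e+00 -5.87993790e-01  1.63632168e-04] [[ 0.93   0.368 -0.   ]
 [ 0.368 -0.93   0.002]
 [ 0.    -0.002 -1.   ]] 0.08554116472526263
[[ 0.    -0.957 -0.289  0.074]
 [ 1.     0.001 -0.001 -0.   ]
 [ 0.001 -0.289  0.957 -0.124]
 [ 0.     0.     0.     1.   ]]
```

View pics/crop.png

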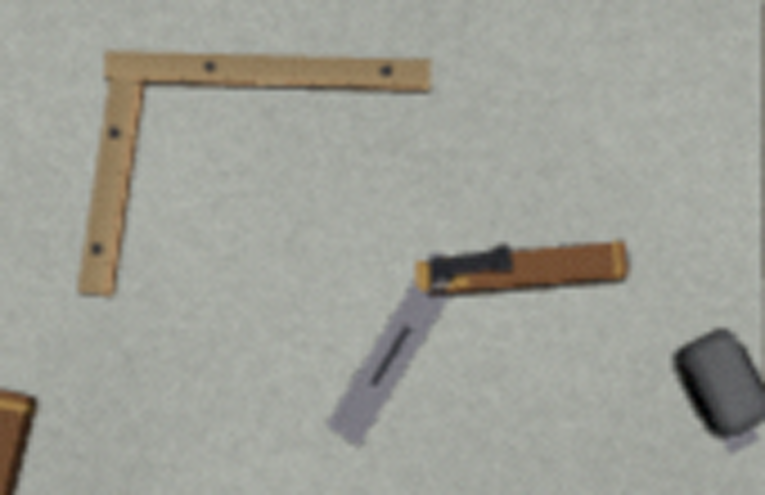

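The crop confirms the choice: a small brown stock with a dark lever at crop (470,265) and a grey blade running to (345,430). The corner is at crop (140,85). Moving above it now.

{"method": "servo_tool", "body": {"increments": [[[8.5,16,-18,0,-40],[8.5,16,-18,0,-40],[8.5,16,-18,0,-40],[8.5,16,-18,0,-40],[8.5,16,-18,0,-40]]]}}

```text
t: 0.65
tool_pos: [0.3128, -0.3525, 0.2498]
tool_rot: [-2.694, -1.615, -0.001]
contact_force: [0.2, -0.1, 0.3]
opening: 0.0847
grip_force: 0.0
```

{"method": "servo_tool", "body": {"increments": [[[8.5,24,-4,0,-28.4],[8.5,24,-4,0,-28.4],[8.5,24,-4,0,-28.4],[8.5,24,-4,0,-28.4],[8.5,24,-4,0,-28.4]]]}}

```text
t: 1.15
tool_pos: [0.3916, -0.1225, 0.2502]
tool_rot: [2.22, 2.222, 0.001]
contact_force: [0.9, -0.4, 0.9]
opening: 0.0851
grip_force: 0.0
```

{"method": "servo_tool", "body": {"increments": [[[8.5,23.5,8.8,0,0],[8.5,23.5,8.8,0,0],[8.5,23.5,8.8,0,0],[8.5,23.5,8.8,0,0],[8.5,23.5,8.8,0,0]]]}}

```text
t: 1.65
tool_pos: [0.4794, 0.1116, 0.2502]
tool_rot: [2.221, 2.222, 0.0]
contact_force: [0.7, -0.3, -0.0]
opening: 0.085
grip_force: 0.0
```

Run:
```python
from h import *
i,K,A,c=cam('wrist'); save('w1.png',i,1.25); np.savez('w1.npz',i=i,K=K,A=A,c=c); print(K[0,0],c,A.round(3))
```

```text
347.30826666347235 [0.47913964 0.18582871 0.37455937] [[ 1.     0.001  0.   ]
 [ 0.001 -0.957 -0.289]
 [ 0.     0.289 -0.957]]
```

View pics/w1.png

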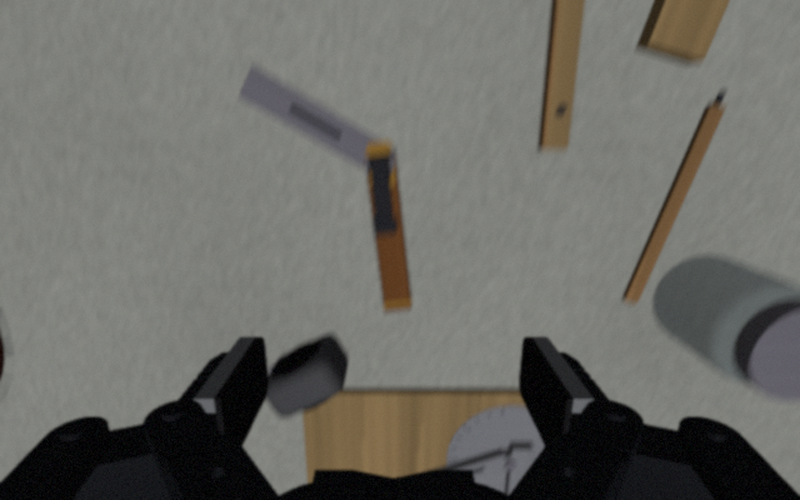

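The wrist view (image right = +x, image up = +y) shows the bevel with its stock tail at (397,305), round end at (379,147) and blade tip at (250,80). The end of the long rail is at (555,148).

```bash
cat >> h.py <<'E'
def stock(i,K,A,c,near,z=.032,r=.15):
    "stock: brown mask near a point -> axis end points on top plane"
    h=cv2.cvtColor(i,cv2.COLOR_RGB2HSV); m=((h[...,1]>135)&(h[...,0]<24)&(h[...,2]>60)).astype(np.uint8)
    n,l,s,ce=cv2.connectedComponentsWithStats(m)
    best=[k for k in range(1,n) if s[k,4]>60 and np.linalg.norm(px2w(ce[k],K,A,c,z)[0,:2]-near)<r]
    yx=np.argwhere(np.isin(l,best)); P=px2w(yx[:,::-1],K,A,c,z)[:,:2]
    rc=cv2.minAreaRect((P*1000).astype(np.float32)); return P,rc,[(ce[k].round(),s[k,4]) for k in best]
E
python3 - <<'E'
from h import *
d=np.load('w1.npz');i,K,A,c=[d[k] for k in('i','K','A','c')]
P,rc,b=stock(i,K,A,c,np.array([.475,.1]),r=.09);print(rc,b)
# per-y slices: left/right edges at top plane
for y in np.arange(.03,.18,.01):
    q=P[abs(P[:,1]-y)<.003,0]
    if len(q): print(y.round(3),q.min().round(4),q.max().round(4))
h=cv2.cvtColor(i,cv2.COLOR_RGB2HSV); print(h[200,316],h[235,317],h[85,255],h[60,445],h[40,410])
E
```

```text
((475.9944152832031, 109.26312255859375), (20.368881225585938, 132.73641967773438), 5.977412223815918) [(array([302., 121.]), np.int32(125)), (array([315., 207.]), np.int32(1305))]
0.05 0.4724 0.4926
0.06 0.4715 0.4904
0.07 0.4705 0.4892
0.08 0.4695 0.4881
0.09 0.4685 0.487
0.1 0.4666 0.4859
0.11 0.4818 0.4848
0.12 0.4798 0.4838
0.13 0.4788 0.4827
0.14 0.4768 0.4817
0.15 0.4758 0.4807
0.17 0.4596 0.4759
[ 13 164  95] [ 13 158  95] [120   2 108] [ 17 106 120] [ 36  10 130]
```

{"method": "servo_tool", "body": {"increments": [[[8.5,-3,0,5,-6],[8.5,-3,0,10,-6],[8.5,-3,0,15,-6],[8.5,-3,0,18,-6],[8.5,-3,0,21.4,-6]]], "newtons": 25}}

```text
t: 2.2
tool_pos: [0.4779, 0.0792, 0.0337]
tool_rot: [-2.101, -2.333, 0.002]
contact_force: [0.8, 0.3, -0.4]
opening: 0.0846
grip_force: 0.0
```

{"method": "servo_tool", "body": {"increments": [[[2,0,0,0,0],[2,0,0,0,0],[2,0,0,0,0],[2,0,0,0,0],[2,0,0,0,0]]]}}

```text
t: 2.7
tool_pos: [0.481, 0.0793, 0.0389]
tool_rot: [2.1, 2.333, 0.004]
contact_force: [-1.4, -0.7, 7.1]
opening: 0.023
grip_force: 24.6
```

{"method": "servo_tool", "body": {"increments": [[[2,0,0,-3,0],[2,0,0,-6,0],[2,8,2,-11,4],[2,16.7,3.8,-11,4],[2,16.7,3.8,-11,4]]], "newtons": 50}}

```text
t: 3.2
tool_pos: [0.4968, 0.2207, 0.1426]
tool_rot: [2.183, 2.257, 0.004]
contact_force: [0.9, -0.0, -3.4]
opening: 0.0229
grip_force: 50.4
```

{"method": "servo_tool", "body": {"increments": [[[2,0,0,0,0],[2,0,0,0,0],[2,0,0,0,0]]]}}

```text
t: 3.5
tool_pos: [0.4956, 0.2186, 0.1399]
tool_rot: [-2.183, -2.259, 0.002]
contact_force: [0.2, 0.9, -3.6]
opening: 0.0227
grip_force: 50.4
```

Run:
```python
from h import *
i,K,A,c=cam('wrist'); save('w2.png',i,1.25); np.savez('w2.npz',i=i,K=K,A=A,c=c)
```

```text
(no output)
```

View pics/w2.png

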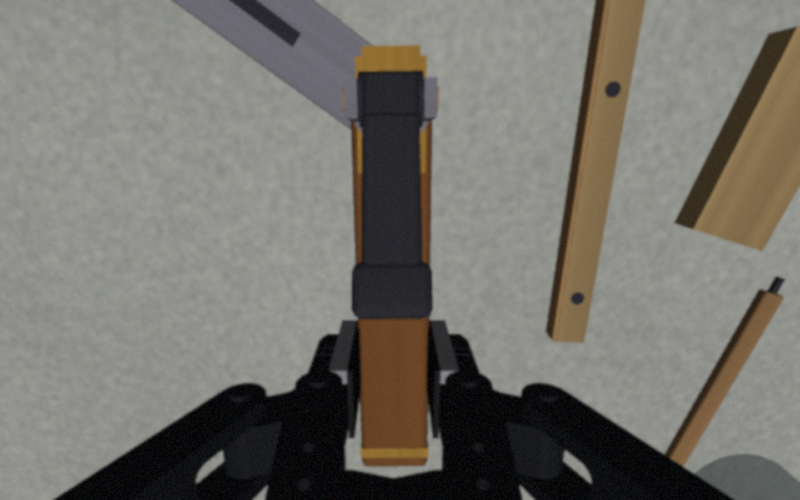

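The bevel is held upright and nothing slipped. The long rail's inner edge runs from (598,0) to (553,335). I'll fit the rail edges in this view and in the top view.

```bash
cat >> h.py <<'E'
def edge(i,K,A,c,p0,p1,z,nrm,w=.02,n=30):
    "fit straight edge near world segment p0-p1 at height z: max gradient along normal nrm"
    g=cv2.GaussianBlur(cv2.cvtColor(i,cv2.COLOR_RGB2HSV)[...,1],(0,0),.8).astype(np.float32)
    p0,p1,nrm=map(np.array,(p0,p1,nrm)); s=np.arange(-w,w,.0004); E=[]
    for t in np.linspace(0,1,n):
        q=p0+t*(p1-p0)+s[:,None]*nrm
        u=w2px(np.c_[q,np.full(len(q),z)],K,A,c).astype(np.float32)
        if u.min()<0 or u[:,0].max()>639 or u[:,1].max()>399: continue
        v=cv2.remap(g,u[:,:1],u[:,1:],1).ravel(); k=np.argmax(np.gradient(v)); E.append(q[k])
    E=np.array(E,np.float32); vx,vy,x,y=cv2.fitLine(E,cv2.DIST_HUBER,0,.0005,.0005).ravel()
    r=(E-[x,y])@[-vy,vx]; return np.array([x,y]),np.array([vx,vy]),np.median(abs(r)),len(E)
E
python3 - <<'E'
from h import *
for n in('w2','top0'):
    d=np.load(n+'.npz');i,K,A,c=[d[k] for k in('i','K','A','c')]
    if n=='w2':
        u=np.array([[598,5],[556,325]])/1.25; q=px2w(u,K,A,c,.0135)[:,:2];print(q)
        L=edge(i,K,A,c,q[0],q[1],.0135,[1,0],.012)
    else:
        L=edge(i,K,A,c,[.589,.355],[.597,.18],.0135,[1,0],.012)
        S=edge(i,K,A,c,[.57,.373],[.46,.386],.013,[0,1],.015); print('short',S,'ang',np.degrees(np.arctan2(S[1][1],S[1][0])))
    print(n,L,np.degrees(np.arctan2(L[1][1],L[1][0])))
    px=(L[0]); 
p,v=L[:2];a,b=S[:2]; t=np.linalg.solve(np.c_[v,-b],a-p);print('corner',p+t[0]*v)
E
```

```text
[[0.59530535 0.3580212 ]
 [0.59945501 0.17920737]]
w2 (array([0.59400815, 0.28464586], dtype=float32), array([7.961551e-04, 9.999997e-01], dtype=float32), np.float32(0.00013999961), 30) 89.95438
short (array([0.50551724, 0.3701807 ], dtype=float32), array([ 0.9958841 , -0.09063568], dtype=float32), np.float32(0.0004948912), 30) ang -5.2001777
top0 (array([0.5950662 , 0.25905174], dtype=float32), array([ 0.00143619, -0.999999  ], dtype=float32), np.float32(0.00072884024), 30) -89.91771
corner [0.59491825 0.36204427]
```

Run:
```python
from h import *
d=np.load('w2.npz');i,K,A,c=[d[k] for k in('i','K','A','c')]
print(c,ctrl.get_obs()['tool_rot'])
for y in(.19,.23,.27,.31,.35):
    xs=np.arange(.580,.612,.0015);u=w2px(np.c_[xs,np.full(len(xs),y),np.full(len(xs),.0135)],K,A,c)
    u=u.round().astype(int);print(y,u[0],[tuple(int(t) for t in i[b,a]) for a,b in u if 0<=b<400 and a<640])
```

```text
[0.49305567 0.29289097 0.26422145] [-2.18351504 -2.25812309  0.00243075]
0.19 [422 247] [(144, 146, 142), (146, 149, 142), (144, 146, 140), (144, 146, 140), (146, 148, 141), (144, 146, 140), (143, 146, 139), (142, 143, 138), (140, 143, 136), (91, 86, 80), (52, 40, 26), (55, 42, 24), (105, 79, 51), (142, 109, 74), (137, 113, 78), (137, 113, 80), (133, 111, 76), (130, 110, 74), (131, 108, 77), (131, 110, 77), (128, 107, 74), (132, 110, 77)]
0.23 [429 197] [(145, 147, 141), (140, 142, 136), (142, 146, 139), (144, 145, 140), (145, 147, 141), (143, 145, 139), (143, 145, 141), (145, 146, 141), (136, 138, 131), (78, 72, 62), (53, 39, 26), (59, 46, 31), (118, 90, 62), (144, 112, 75), (137, 112, 78), (138, 115, 80), (133, 113, 78), (133, 111, 77), (133, 111, 77), (130, 108, 75), (129, 108, 74), (127, 105, 71)]
0.27 [436 143] [(148, 148, 142), (148, 150, 145), (149, 152, 147), (146, 150, 143), (146, 148, 142), (138, 141, 135), (142, 144, 140), (145, 146, 141), (135, 136, 129), (81, 77, 70), (49, 38, 24), (44, 30, 17), (90, 68, 44), (140, 107, 72), (130, 107, 74), (141, 117, 82), (137, 116, 81), (136, 114, 81), (132, 109, 76), (131, 110, 77), (129, 109, 74), (134, 111, 77)]
0.31 [444  83] [(151, 153, 146), (145, 148, 142), (147, 148, 143), (146, 150, 144), (147, 148, 144), (145, 147, 141), (145, 148, 142), (146, 147, 142), (144, 146, 141), (80, 75, 67), (48, 36, 19), (52, 39, 24), (86, 64, 40), (139, 106, 73), (136, 112, 78), (141, 118, 83), (136, 113, 79), (137, 113, 81), (132, 108, 77), (130, 109, 76), (131, 110, 78), (127, 106, 72)]
0.35 [453  17] [(149, 153, 145), (149, 149, 145), (145, 148, 142), (146, 147, 141), (149, 150, 144), (149, 151, 146), (148, 150, 143), (149, 152, 144), (144, 146, 140), (105, 102, 95), (50, 38, 25), (51, 37, 23), (73, 53, 33), (138, 104, 70), (132, 108, 75), (141, 115, 81), (138, 115, 77), (135, 114, 79), (134, 112, 78), (133, 112, 77), (131, 107, 74), (132, 110, 76)]
```

Fit results:
- Long rail face is at x≈0.598, running parallel to world y.
- Short rail face passes near (0.506, 0.372), interior angle about 95°.
- Pivot sits about 80 mm ahead of the TCP.
- Blade is about 34° wide, so I'll lower it with the pivot near y=0.26.

{"method": "servo_tool", "body": {"increments": [[[2,-2,3.7,1,2.5],[2,-4.1,7.3,3,2.5],[2,-4.1,7.3,6,2.5],[2,-4.1,7.3,8.5,2.5],[2,-4.1,7.3,8.5,2.5]]]}}

```text
t: 4.05
tool_pos: [0.5668, 0.1784, 0.0503]
tool_rot: [-2.23, -2.205, 0.014]
contact_force: [-1.2, -0.3, -3.3]
opening: 0.0225
grip_force: 50.5
```

{"method": "servo_tool", "body": {"increments": [[[2,0,0,0.5,0],[2,0,0,1,0],[2,0,0,1.5,0],[2,0,0,1.5,0],[2,0,0,1.5,0]]]}}

```text
t: 4.55
tool_pos: [0.5709, 0.1811, 0.0413]
tool_rot: [2.231, 2.211, 0.001]
contact_force: [0.3, 0.5, -2.6]
opening: 0.0232
grip_force: 50.6
```

{"method": "servo_tool", "body": {"increments": [[[2,0,0,0.15,0],[2,0,0.4,0.2,0],[2,0,0.8,0.2,0],[2,0,1.2,0.2,0],[2,0,1.2,0.2,0]]], "newtons": 30}}

```text
t: 5.05
tool_pos: [0.5838, 0.1811, 0.0393]
tool_rot: [2.231, 2.211, 0.003]
contact_force: [-0.3, 0.1, 1.3]
opening: 0.0225
grip_force: 51.1
```

{"method": "servo_tool", "body": {"increments": [[[2,0,0.1,0,0],[2,0,0.2,0,0],[2,0,0.2,0,0]]]}}

```text
t: 5.35
tool_pos: [0.5848, 0.181, 0.0392]
tool_rot: [-2.231, -2.212, -0.001]
contact_force: [-2.6, 0.3, 4.9]
opening: 0.0225
grip_force: 51.5
```

{"method": "servo_tool", "body": {"increments": [[[2,0.5,-0.1,-0.05,0],[2,2,-0.1,-0.05,0],[2,3.5,-0.1,-0.05,0],[2,5,-0.1,-0.05,0],[2,5,-0.1,-0.05,0]]]}}

```text
t: 5.85
tool_pos: [0.5841, 0.2336, 0.0392]
tool_rot: [-2.229, -2.213, -0.004]
contact_force: [0.4, 2.2, 1.3]
opening: 0.0223
grip_force: 51.0
```

{"method": "servo_tool", "body": {"increments": [[[2,1,0,0,0],[2,2,0,0,0],[2,2.5,0,0,0],[2,2.5,0,0,0]]]}}

```text
t: 6.25
tool_pos: [0.5843, 0.257, 0.0392]
tool_rot: [-2.23, -2.211, -0.002]
contact_force: [1.0, 0.8, 3.3]
opening: 0.0225
grip_force: 51.2
```

Run:
```python
from h import *
i,K,A,c=cam('wrist'); save('w3.png',i,1.25); np.savez('w3.npz',i=i,K=K,A=A,c=c)
```

```text
(no output)
```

View pics/w3.png

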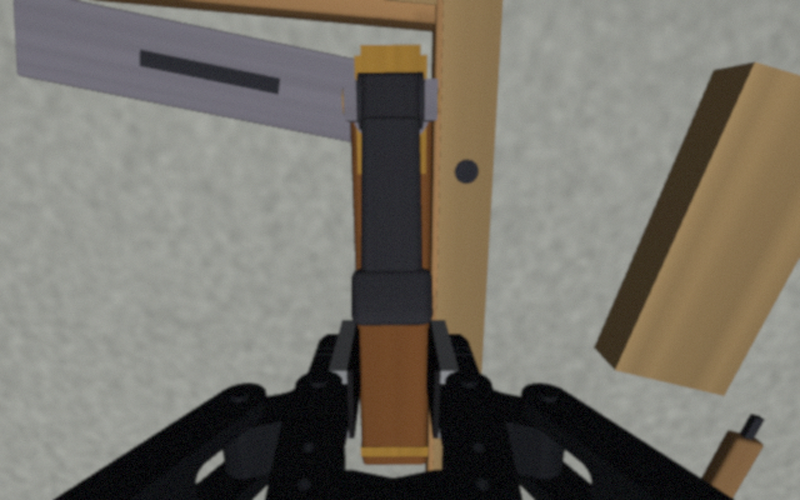

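The bevel is against the long rail. The blade's outer edge at (357,58) is about 14 mm from the short rail's face at (357,20), so I'll close in slowly.

{"method": "servo_tool", "body": {"increments": [[[2,0.4,0,0,0],[2,0.8,0,0,0],[2,0.9,0,0,0],[2,1.0,0,0,0],[2,1.0,0,0,0]]]}}

```text
t: 6.8
tool_pos: [0.5844, 0.2657, 0.0392]
tool_rot: [2.231, 2.211, -0.0]
contact_force: [0.5, -3.2, 3.3]
opening: 0.0225
grip_force: 51.3
```

{"method": "servo_tool", "body": {"increments": [[[2,0.1,0,0,0],[2,0.2,0,0,0],[2,0.2,0,0,0]]]}}

```text
t: 7.1
tool_pos: [0.5844, 0.2679, 0.0392]
tool_rot: [2.231, 2.211, 0.0]
contact_force: [0.4, -3.1, 4.4]
opening: 0.0226
grip_force: 51.4
```

{"method": "servo_tool", "body": {"increments": [[[2,0.1,0,0,0],[2,0.2,0,0,0],[2,0.2,0,0,0]]]}}

```text
t: 7.4
tool_pos: [0.5844, 0.27, 0.0392]
tool_rot: [-2.231, -2.212, -0.0]
contact_force: [0.1, -3.8, 3.6]
opening: 0.0223
grip_force: 51.4
```

{"method": "servo_tool", "body": {"increments": [[[2,0.05,0,0,0],[2,0.1,0,0,0],[2,0.15,0,0,0],[2,0.15,0,0,0]]]}}

```text
t: 7.8
tool_pos: [0.5845, 0.2703, 0.0392]
tool_rot: [2.23, 2.211, -0.003]
contact_force: [-0.3, -7.6, 5.7]
opening: 0.0227
grip_force: 51.5
```

{"method": "servo_tool", "body": {"increments": [[[2,0.05,0,0,0],[2,0.1,0,0,0],[2,0.1,0,0,0]]]}}

```text
t: 8.1
tool_pos: [0.5845, 0.2704, 0.0392]
tool_rot: [2.229, 2.21, -0.005]
contact_force: [0.0, -11.3, 6.3]
opening: 0.0223
grip_force: 51.7
```

Run:
```python
from h import *
i,K,A,c=cam('wrist'); save('w4.png',i[:300,:420],1.8); np.savez('w4.npz',i=i,K=K,A=A,c=c)
```

```text
(no output)
```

View pics/w4.png

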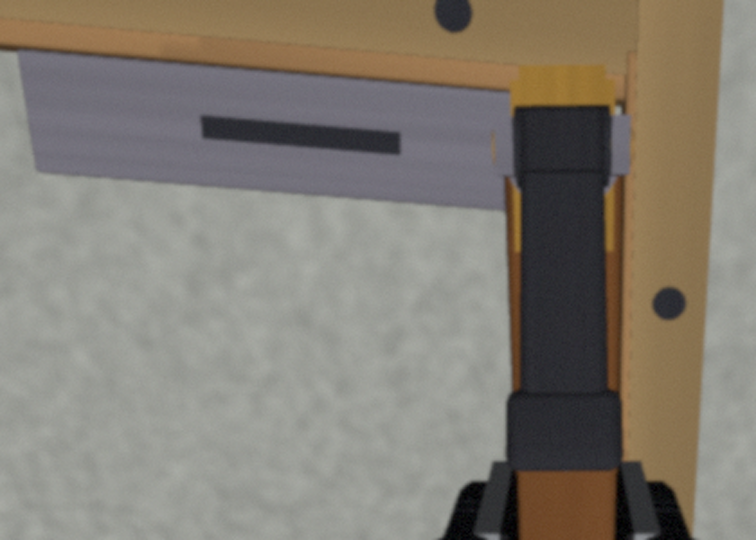

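The blade lies flush on the short rail, from (20,50) to (510,92). Next I ease off the +y push and bear gently on the long rail.

{"method": "servo_tool", "body": {"increments": [[[2,-0.12,0.05,-0.02,0],[2,-0.12,0.1,-0.05,0],[2,-0.12,0.15,-0.05,0],[2,-0.12,0.15,-0.05,0]]]}}

```text
t: 8.55
tool_pos: [0.5848, 0.2704, 0.0392]
tool_rot: [-2.23, -2.212, 0.005]
contact_force: [-2.7, -6.2, 5.0]
opening: 0.0228
grip_force: 51.6
```

{"method": "servo_tool", "body": {"increments": [[[2,0,0.05,0,0],[2,0,0.1,0,0],[2,0,0.1,0,0]]]}}

```text
t: 8.85
tool_pos: [0.5852, 0.2704, 0.0392]
tool_rot: [-2.229, -2.211, 0.008]
contact_force: [-5.0, -7.6, 8.1]
opening: 0.0223
grip_force: 51.9
```

{"method": "servo_tool", "body": {"increments": [[[3,0,0,0,0],[3,0,0,0,0],[3,0,0,0,0]]]}}

```text
t: 9.15
tool_pos: [0.5864, 0.2715, 0.0389]
tool_rot: [-2.23, -2.211, 0.0]
contact_force: [0.1, 0.4, -0.3]
opening: 0.03
grip_force: 0.0
```

{"method": "servo_tool", "body": {"increments": [[[3,0,0.1,0,0],[3,0,0.2,0,0],[3,0,0.3,0,0],[3,0,0.4,0,0],[3,0,0.4,0,0]]]}}

```text
t: 9.65
tool_pos: [0.5889, 0.2713, 0.0392]
tool_rot: [-2.228, -2.209, 0.006]
contact_force: [-7.6, 0.5, 4.0]
opening: 0.0296
grip_force: 3.7
```

{"method": "servo_tool", "body": {"increments": [[[3,0,-0.4,0,0],[3,0,-0.4,-2,0],[3,0,-0.4,-5,0],[3,0,-0.4,-9,0],[3,0,-0.4,-9,0]]]}}

```text
t: 10.15
tool_pos: [0.5914, 0.2724, 0.1375]
tool_rot: [2.227, 2.207, 0.019]
contact_force: [0.7, 0.2, 1.3]
opening: 0.0295
grip_force: 0.0
```

{"method": "servo_tool", "body": {"increments": [[[0,2,0,0,0],[0,4,0,0,0],[0,4,0,0,0],[0,4,0,0,0],[0,4,0,0,0]]]}}

```text
t: 10.65
tool_pos: [0.5867, 0.3111, 0.1283]
tool_rot: [-2.23, -2.212, 0.003]
contact_force: [-0.2, -0.1, 0.8]
opening: -0.0002
grip_force: 0.0
```

Run:
```python
from h import *
o=ctrl.get_obs();print(o['tool_pos'],o['tool_rot'],o['opening'])
i,K,A,c=cam('wrist'); save('w5.png',i[100:400,160:480],2); np.savez('w5.npz',i=i,K=K,A=A,c=c)
print(c,w2px([[.586,.351,.0],[.586,.312,.08],[.598,.3,.0135]],K,A,c))
```

```text
[0.58666353 0.31109319 0.12834535] [-2.23040134 -2.21170964  0.00299234] -0.00015178644312693226
[0.58736447 0.38541635 0.25261608] [[313.64793623 154.1218431 ]
 [313.66021912 247.37224176]
 [330.62060569 226.6107516 ]]
```

View pics/w5.png

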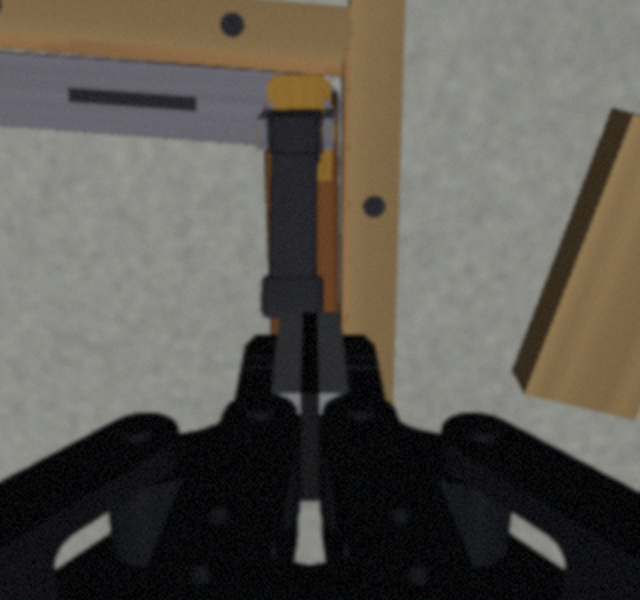

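The lever tip is at crop (293,295), where it was predicted. The stock looks slightly skewed against the rail, so I'll measure that before locking.

Run:
```python
from h import *
def sl(n,ys):
    d=np.load(n+'.npz');i,K,A,c=[d[k] for k in('i','K','A','c')]
    for y in ys:
        xs=np.arange(.565,.606,.001);o=[]
        for z in(.032,.0135):
            u=w2px(np.c_[xs,np.full(len(xs),y),np.full(len(xs),z)],K,A,c).round().astype(int)
            o.append(' '.join('%d/%d'%(cv2.cvtColor(i[b:b+1,a:a+1],cv2.COLOR_RGB2HSV)[0,0,1],i[b,a].max()) for a,b in u))
        print(n,round(y,3),'\n top',o[0],'\n lip',o[1])
sl('w5',(.352,.333,.312,.302)); sl('w4',(.352,.333,))
```

```text
w5 0.352 
 top 16/110 21/108 16/109 23/112 21/108 22/103 20/100 21/99 11/68 30/34 34/30 7/37 44/41 32/40 30/42 38/40 37/41 19/40 38/40 39/39 28/36 28/37 44/35 17/30 73/28 28/46 30/59 23/89 18/87 13/81 42/84 23/89 78/98 122/117 115/135 113/138 107/133 108/132 102/132 107/126 107/129 109/126 
 lip 20/114 22/114 19/110 23/111 20/101 21/84 30/51 6/43 22/47 88/55 157/60 150/63 150/63 134/63 147/59 138/48 117/50 140/51 123/52 112/48 127/46 130/49 136/47 125/51 112/50 118/54 128/74 81/66 20/51 22/47 78/65 50/72 15/86 85/93 119/118 116/136 113/135 108/135 107/133 114/130 106/132 109/129
w5 0.333 
 top 14/147 11/144 7/143 11/143 11/140 7/138 14/127 45/102 138/76 107/57 33/39 36/42 47/43 28/45 28/45 34/45 27/38 35/44 30/42 46/44 29/44 35/44 47/43 60/47 143/80 167/124 170/129 166/132 167/130 171/103 143/89 44/98 101/106 120/128 110/139 107/136 107/133 104/133 103/131 103/131 107/126 110/123 
 lip 11/144 12/145 9/143 11/142 7/138 16/126 45/102 153/85 124/64 31/41 23/44 20/38 33/39 29/44 35/44 23/44 19/41 41/44 45/40 18/42 24/42 31/41 36/42 19/40 144/69 155/107 169/127 169/122 169/130 170/120 158
[... 1749 characters left out ...]
5 20/38 20/51 24/74 23/120 18/116 22/116 32/119 122/142 107/152 104/150 109/148 105/146 107/146 106/144
w4 0.333 
 top 12/164 8/162 13/160 11/160 10/160 10/157 10/158 13/142 152/94 159/117 162/132 7/39 28/45 24/43 24/43 37/48 25/51 33/46 20/51 16/47 26/49 33/47 22/47 50/46 27/47 41/50 33/46 18/42 142/95 166/146 158/103 144/85 124/138 120/155 106/151 109/150 110/146 105/146 108/144 104/140 103/141 108/142 
 lip 10/161 8/155 10/156 10/157 8/159 11/157 101/93 163/103 167/142 141/94 36/43 31/50 40/51 33/47 28/46 21/48 21/48 17/46 36/49 26/49 22/47 11/46 31/49 31/49 27/47 32/48 32/48 36/49 24/43 149/101 162/148 166/117 156/93 129/109 122/152 124/152 105/151 109/148 106/147 107/145 112/141 109/140
```

{"method": "servo_tool", "body": {"increments": [[[0,-3,-0.25,0,0],[0,-3,-0.25,0,0],[0,-3,-0.25,0,0],[0,-3,-0.25,0,0]]]}}

```text
t: 11.1
tool_pos: [0.5846, 0.2812, 0.1297]
tool_rot: [-2.232, -2.211, -0.0]
contact_force: [0.8, 0.6, -0.3]
opening: 0.0002
grip_force: 0.0
```

```bash
cat >> h.py <<'E'
def prof(i,K,A,c,y,z,x0=.565,x1=.606):
    "transitions along world x at given y,z: classes g(rey) b(rown) k(dark) w(ood)"
    xs=np.arange(x0,x1,.0005);u=w2px(np.c_[xs,np.full(len(xs),y),np.full(len(xs),z)],K,A,c).astype(np.float32)
    h=cv2.remap(cv2.cvtColor(i,cv2.COLOR_RGB2HSV),u[:,:1],u[:,1:],1)[:,0].astype(int)
    cl=['k' if v<62 and s<80 else 'b' if s>128 else 'w' if s>85 else 'g' for _,s,v in h]
    o=[];
    for j,k in enumerate(cl):
        if j==0 or k!=cl[j-1]: o.append('%s%.1f'%(k,xs[j]*1e3))
    return ' '.join(o)
E
python3 - <<'E'
from h import *
i,K,A,c=cam('wrist');np.savez('w6.npz',i=i,K=K,A=A,c=c);print(c,ctrl.get_obs()['tool_pos'])
for y in(.36,.352,.345,.335,.325,.31,.3): print(y,prof(i,K,A,c,y,.032),'|',prof(i,K,A,c,y,.0135,.59))
d=np.load('w4.npz');i,K,A,c=[d[k] for k in('i','K','A','c')];print(c)
for y in(.36,.352,.345,.335,.325,.31,.3): print(y,prof(i,K,A,c,y,.032),'|',prof(i,K,A,c,y,.0135,.59))
E
```

```text
[0.58512198 0.35538831 0.25403913] [0.58459099 0.28140913 0.12973128]
0.36 g565.0 w573.5 b574.0 w593.0 g593.5 w597.0 | b590.0 w592.0 g594.0 w598.0
0.352 g565.0 k574.0 g590.5 w597.0 | k590.0 g591.0 w598.0
0.345 g565.0 w572.5 k574.5 g590.5 w593.5 b594.0 w595.0 g595.5 w597.0 | k590.0 g591.5 w595.0 g596.0 w598.0
0.335 g565.0 w572.5 b573.0 k574.5 w589.0 b589.5 w595.0 g595.5 w597.0 | b590.0 g596.0 w598.0
0.325 g565.0 w572.5 b573.0 w573.5 k574.0 w589.0 b589.5 w595.0 g595.5 w597.0 | b590.0 g596.0 w598.0
0.31 g565.0 k573.5 w589.0 b589.5 w595.0 g595.5 w597.0 | b590.0 w596.0 g596.5 w598.0
0.3 g565.0 k571.0 b591.5 w595.5 | k590.0 w592.0 b592.5 w596.0 g596.5 w598.0
[0.5850516  0.34511963 0.16321194]
0.36 g565.0 w574.5 b575.0 w578.0 b593.0 w594.5 g595.0 w596.0 | k590.0 g595.0 w599.5
0.352 g565.0 k575.0 g593.5 b598.0 w598.5 | k590.0 g595.0 w599.5
0.345 g565.0 b573.0 w574.5 g575.0 k576.0 g592.5 w594.0 b594.5 w597.0 | k590.0 g593.5 w595.5 b596.0 w598.5
0.335 g565.0 b573.0 w575.5 k576.0 w592.5 b593.0 w596.5 | k590.0 w593.5 b594.0 w598.5
0.325 g565.0 b573.0 k575.5 w593.0 b593.5 w597.0 | k590.0 b594.0 w598.5
0.31 g565.0 w573.0 b573.5 w574.5 k575.0 b593.5 w597.0 | k590.0 w594.5 b595.0 w598.5
0.3 g565.0 k572.0 w596.5 | k590.0 g594.5 b595.0 w598.5
```

Release left about a 2 mm gap at the long rail, because my push was above the lipping and tipped the stock. I'll nudge it again with closed fingertips, low and gently.

{"method": "servo_tool", "body": {"increments": [[[0,0,-4.5,0,0],[0,0,-4.5,4,0],[0,0,-4.5,8,0],[0,0,-4.5,9.95,0],[0,0,-4.5,9.95,0]]]}}

```text
t: 11.65
tool_pos: [0.5364, 0.2808, 0.0261]
tool_rot: [-2.228, -2.21, 0.011]
contact_force: [-0.9, 0.2, -0.3]
opening: -0.0003
grip_force: 0.0
```

{"method": "servo_tool", "body": {"increments": [[[0,0,0.5,0,0],[0,0,1.0,0,0],[0,0,1.2,0,0],[0,0,1.4,0,0],[0,0,1.4,0,0]]]}}

```text
t: 12.15
tool_pos: [0.5544, 0.2815, 0.0311]
tool_rot: [2.231, 2.211, 0.002]
contact_force: [0.8, 0.2, 0.4]
opening: 0.0006
grip_force: 0.0
```

{"method": "servo_tool", "body": {"increments": [[[0,0,0.1,0,0],[0,0,0.2,0,0],[0,0,0.3,0,0],[0,0,0.3,0,0]]]}}

```text
t: 12.55
tool_pos: [0.5565, 0.2813, 0.0301]
tool_rot: [-2.231, -2.211, 0.0]
contact_force: [0.5, -0.3, -0.6]
opening: -0.0
grip_force: 0.0
```

{"method": "servo_tool", "body": {"increments": [[[0,0,0.1,0,0],[0,0,0.2,0,0],[0,0,0.3,0,0],[0,0,0.3,0,0]]]}}

```text
t: 12.95
tool_pos: [0.5596, 0.2813, 0.0301]
tool_rot: [-2.231, -2.211, -0.0]
contact_force: [0.5, 0.6, 0.2]
opening: 0.0001
grip_force: 0.1
```

{"method": "servo_tool", "body": {"increments": [[[0,0,0.1,0,0],[0,0,0.2,0,0],[0,0,0.2,0,0]]]}}

```text
t: 13.25
tool_pos: [0.5601, 0.2813, 0.0301]
tool_rot: [-2.23, -2.21, 0.005]
contact_force: [-5.9, -0.7, 5.2]
opening: -0.0
grip_force: 3.2
```

{"method": "servo_tool", "body": {"increments": [[[0,0,0.1,0,0],[0,0,0.2,0,0],[0,0,0.2,0,0]]]}}

```text
t: 13.55
tool_pos: [0.5605, 0.2813, 0.0301]
tool_rot: [-2.227, -2.208, 0.011]
contact_force: [-13.0, -1.1, 9.9]
opening: -0.0001
grip_force: 6.5
```

{"method": "servo_tool", "body": {"increments": [[[0,0.1,-0.15,0,0],[0,0.2,-0.15,0,0],[0,0.3,-0.15,0,0],[0,0.3,-0.15,0,0]]]}}

```text
t: 13.95
tool_pos: [0.5601, 0.2834, 0.0292]
tool_rot: [-2.23, -2.211, 0.008]
contact_force: [-5.1, -2.1, 2.0]
opening: 0.0
grip_force: 2.8
```

{"method": "servo_tool", "body": {"increments": [[[0,0,-0.6,0,0],[0,0,-2,0,0],[0,0,-2,-5,0],[0,0,-2,-9.5,0],[0,0,-2,-9.5,0]]]}}

```text
t: 14.45
tool_pos: [0.5468, 0.2865, 0.1341]
tool_rot: [2.226, 2.207, 0.023]
contact_force: [0.5, -0.4, 0.4]
opening: 0.0001
grip_force: 0.0
```

{"method": "servo_tool", "body": {"increments": [[[0,0,4.3,0,0],[0,0,4.3,0,0],[0,0,4.3,0,0]]]}}

```text
t: 14.75
tool_pos: [0.5854, 0.284, 0.1246]
tool_rot: [-2.232, -2.211, 0.0]
contact_force: [0.3, 0.1, -0.4]
opening: -0.0001
grip_force: 0.0
```

Run:
```python
from h import *
i,K,A,c=cam('wrist');np.savez('w7.npz',i=i,K=K,A=A,c=c);print(c,ctrl.get_obs()['tool_pos'])
for y in(.36,.352,.345,.335,.325,.31,.3): print(y,prof(i,K,A,c,y,.032),'|',prof(i,K,A,c,y,.0135,.59))
# blade vs short rail: vertical columns, px transitions
S=cv2.cvtColor(i,cv2.COLOR_RGB2HSV)
for u in range(120,300,30): print(u,[(int(S[v,u,1]),int(S[v,u,2])) for v in range(100,150,2)])
save('w7.png',i[80:280,80:400],2.5)
```

```text
[0.58596819 0.3581498  0.24895639] [0.58477925 0.28405104 0.12465024]
0.36 g565.0 w573.5 b574.0 w593.0 g593.5 w597.0 | b590.0 w593.5 g594.0 w598.0
0.352 g565.0 k573.5 g590.5 w597.0 | k590.0 g591.0 w598.0
0.345 g565.0 w572.5 k574.0 g590.5 w593.5 b594.5 w595.0 g595.5 w597.0 | k590.0 g591.5 w598.0
0.335 g565.0 w572.5 b573.0 w574.0 k574.5 w588.5 b589.0 w595.0 g595.5 w597.0 | b590.0 w595.5 g596.0 w598.0
0.325 g565.0 w572.5 k574.0 w589.0 b589.5 w595.0 g595.5 w597.0 | b590.0 g596.0 w598.0
0.31 g565.0 k573.0 w588.5 b589.0 w595.0 g595.5 w597.0 | b590.0 w596.0 g596.5 w598.0
0.3 g565.0 k570.5 w591.0 b591.5 w595.0 g596.0 w597.0 | k590.0 w591.0 b591.5 w596.0 g596.5 w598.0
120 [(10, 134), (10, 132), (13, 137), (8, 135), (9, 138), (13, 138), (9, 136), (8, 135), (8, 134), (11, 137), (13, 139), (9, 138), (7, 140), (11, 139), (11, 143), (11, 141), (11, 145), (10, 146), (9, 144), (12, 144), (9, 144), (10, 147), (9, 148), (12, 147), (10, 146)]
150 [(19, 107), (23, 110), (20, 112), (25, 114), (23, 112), (21, 111), (25, 110), (18, 112), (20, 114), (23, 109), (23, 112), (21, 110), (2, 117), (9, 141), (11, 
[... 492 characters left out ...]
21, 110), (21, 109), (20, 114), (21, 111), (2, 117), (12, 145), (8, 150), (8, 150), (9, 148), (10, 148), (9, 146), (9, 144), (13, 142), (13, 141), (11, 144)]
240 [(25, 111), (25, 110), (20, 112), (28, 92), (12, 44), (47, 49), (39, 46), (22, 80), (21, 108), (23, 111), (18, 112), (18, 113), (23, 110), (22, 114), (23, 111), (2, 115), (10, 146), (7, 144), (11, 145), (7, 141), (9, 143), (11, 144), (9, 141), (11, 143), (9, 144)]
270 [(23, 113), (25, 112), (22, 114), (23, 112), (23, 111), (21, 111), (22, 114), (27, 113), (20, 115), (23, 112), (21, 108), (20, 112), (19, 109), (18, 111), (21, 110), (21, 110), (4, 114), (9, 143), (12, 147), (10, 148), (9, 149), (12, 146), (9, 144), (9, 141), (7, 139)]
```

View pics/w7.png

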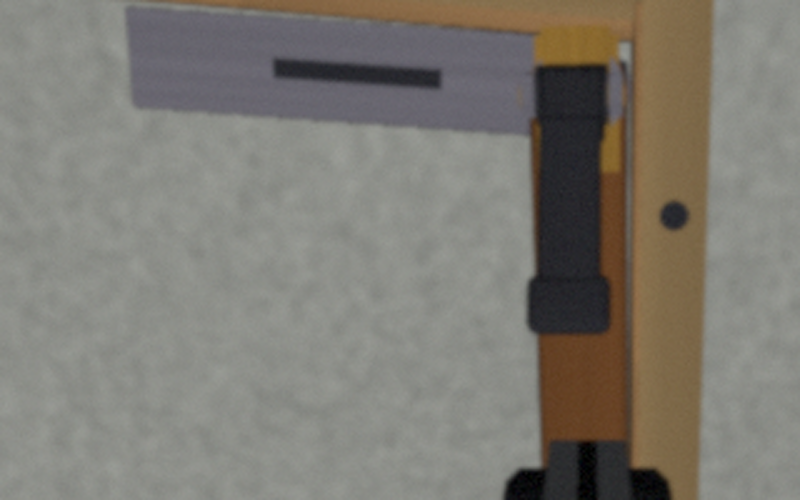

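Run:
```python
from h import *
for n,y in(('w2',.3),('w4',.325),('w7',.325),('w7',.34),('w7',.37)):
    d=np.load(n+'.npz');i,K,A,c=[d[k] for k in('i','K','A','c')]
    xs=np.arange(.585,.622,.001);u=w2px(np.c_[xs,np.full(len(xs),y),np.full(len(xs),.0135)],K,A,c).astype(np.float32)
    v=cv2.remap(i,u[:,:1],u[:,1:],1)[:,0]; print(n,y,c.round(4),'\n',' '.join('%d:%d,%d,%d'%(x*1000+.5,*t) for x,t in zip(xs,v)))
# blade edge & short rail along y for several x in w4 and w7
for n in('w4','w7'):
    d=np.load(n+'.npz');i,K,A,c=[d[k] for k in('i','K','A','c')]
    for x in(.50,.55):
        ys=np.arange(.352,.392,.001);u=w2px(np.c_[np.full(len(ys),x),ys,np.full(len(ys),.01)],K,A,c).astype(np.float32)
        v=cv2.remap(i,u[:,:1],u[:,1:],1)[:,0];print(n,x,' '.join('%d:%d,%d,%d'%(y*1000+.5,*t) for y,t in zip(ys,v) if t.sum()))
```

```text
w2 0.3 [0.4931 0.2929 0.2642] 
 585:149,151,145 586:153,155,149 587:154,156,150 588:151,154,148 589:148,150,144 590:144,146,140 591:142,143,139 592:135,138,133 593:106,105,97 594:65,55,46 595:49,37,21 596:49,36,19 597:60,44,28 598:94,71,47 599:135,104,70 600:141,111,75 601:135,109,76 602:140,115,80 603:137,115,79 604:137,114,79 605:136,113,81 606:134,112,80 607:134,111,77 608:133,110,77 609:130,108,75 610:132,110,79 611:130,109,75 612:131,109,77 613:128,107,73 614:129,109,77 615:128,107,73 616:128,107,74 617:129,108,77 618:128,112,85 619:138,132,117 620:143,143,137 621:145,146,141 622:144,145,140
w4 0.325 [0.5851 0.3451 0.1632] 
 585:44,44,49 586:45,44,51 587:43,44,50 588:40,40,46 589:45,45,49 590:42,43,47 591:41,42,48 592:40,42,45 593:37,37,40 594:67,46,32 595:109,70,39 596:106,68,38 597:89,57,32 598:99,73,48 599:151,115,78 600:151,118,80 601:147,123,85 602:148,125,86 603:145,121,84 604:146,121,83 605:144,121,84 606:141,118,82 607:140,118,81 608:140,117,80 609:138,115,80 610:139,116,82 611:140,117,82 612:137,114,80 613:136,113,79 614:135,113,79 615:134,112,78 616:135,114,80 617:135,
[... 3476 characters left out ...]
4,72 389:124,104,72 390:124,104,72 391:125,102,72 392:123,102,72
w7 0.55 352:105,104,113 353:109,107,115 354:109,105,115 355:105,103,113 356:101,100,108 357:102,99,108 358:104,102,110 359:104,102,111 360:104,102,111 361:102,101,110 362:103,101,110 363:103,102,110 364:101,102,110 365:103,101,111 366:106,103,113 367:100,96,97 368:109,89,70 369:136,104,72 370:138,106,72 371:140,107,73 372:142,109,76 373:140,110,76 374:136,114,81 375:133,110,77 376:133,110,77 377:130,108,75 378:129,108,76 379:128,106,73 380:123,103,71 381:126,106,74 382:125,103,72 383:125,104,71 384:124,102,69 385:124,104,72 386:123,104,71 387:121,102,71 388:121,100,69 389:121,102,71 390:122,101,72 391:125,111,88 392:135,133,124
```

```bash
cat >> h.py <<'E'
def efit(ch,K,A,c,p0,p1,z,nrm,w=.006,n=40):
    "fit steepest rise of channel ch along nrm near world segment p0-p1 on plane z -> point, angle deg, resid"
    g=cv2.GaussianBlur(ch.astype(np.float32),(0,0),.7)
    p0,p1,nrm=map(np.array,(p0,p1,nrm)); s=np.arange(-w,w,.0002); E=[]
    for t in np.linspace(0,1,n):
        q=p0+t*(p1-p0)+s[:,None]*nrm
        u=w2px(np.c_[q,np.full(len(q),z)],K,A,c).astype(np.float32)
        if u.min()<0 or u[:,0].max()>639 or u[:,1].max()>399: continue
        E.append(q[np.argmax(np.gradient(cv2.remap(g,u[:,:1],u[:,1:],1).ravel()))])
    E=np.array(E,np.float32); vx,vy,x,y=cv2.fitLine(E,cv2.DIST_HUBER,0,.0003,.0005).ravel()
    return (round(float(x),4),round(float(y),4)),round(float(np.degrees(np.arctan(vy/vx))),2),round(float(np.median(abs((E-[x,y])@[-vy,vx]))),5),len(E)
E
python3 - <<'E'
from h import *
for n in('w4','w7'):
    d=np.load(n+'.npz');i,K,A,c=[d[k] for k in('i','K','A','c')]
    h=cv2.cvtColor(i,cv2.COLOR_RGB2HSV).astype(int)
    b={'w4':.006,'w7':.006}[n]
    print(n,'blade inner',efit(h[...,2],K,A,c,[.485,.345],[.555,.34],b,[0,-1],.008))
    print(n,'blade outer->sat',efit(h[...,1],K,A,c,[.485,.373],[.565,.366],.013,[0,1],.006))
    print(n,'blade outer, blue fall',efit(-i[...,2].astype(int),K,A,c,[.485,.372],[.56,.367],.008,[0,1],.005))
E
```

```text
w4 blade inner ((0.52, 0.3439), -5.07, 9e-05, 40)
w4 blade outer->sat ((0.5186, 0.3702), -5.06, 3e-05, 40)
w4 blade outer, blue fall ((0.5225, 0.3702), -5.1, 6e-05, 40)
w7 blade inner ((0.5189, 0.3431), -4.54, 0.00015, 40)
w7 blade outer->sat ((0.5238, 0.3701), -5.41, 0.00014, 40)
w7 blade outer, blue fall ((0.5237, 0.3701), -5.57, 0.00015, 40)
```

The free bevel rests leaning on its blade tip: its centre of mass lies towards the blade, and the roll is about 2.3°. That explains the apparent gap at the long rail. The blade measures about 4.5° against about 5.2° for the rail, so I'll close it with a gentle touch near its tip.

{"method": "servo_tool", "body": {"increments": [[[0,1,-4.2,0,0],[0,2.6,-8.5,0,0],[0,2.6,-8.5,4,0],[0,2.6,-8.5,8,0],[0,2.6,-8.5,10.1,0]]]}}

```text
t: 15.3
tool_pos: [0.497, 0.3103, 0.021]
tool_rot: [-2.229, -2.212, 0.006]
contact_force: [0.2, -1.1, -0.6]
opening: -0.0
grip_force: 0.0
```

{"method": "servo_tool", "body": {"increments": [[[0,0.5,0,0,0],[0,1.0,0,0,0],[0,1.5,0,0,0],[0,1.7,0,0,0],[0,1.7,0,0,0]]]}}

```text
t: 15.8
tool_pos: [0.5007, 0.3284, 0.0249]
tool_rot: [2.23, 2.212, 0.002]
contact_force: [0.4, 0.7, -0.1]
opening: -0.0002
grip_force: 0.0
```

{"method": "servo_tool", "body": {"increments": [[[0,0.1,0,0,0],[0,0.2,0,0,0],[0,0.3,0,0,0],[0,0.3,0,0,0]]]}}

```text
t: 16.2
tool_pos: [0.5004, 0.3309, 0.0241]
tool_rot: [-2.231, -2.211, 0.0]
contact_force: [-0.7, -0.1, 0.4]
opening: 0.0
grip_force: 0.0
```

{"method": "servo_tool", "body": {"increments": [[[0,0.1,0,0,0],[0,0.2,0,0,0],[0,0.2,0,0,0]]]}}

```text
t: 16.5
tool_pos: [0.5005, 0.3329, 0.0242]
tool_rot: [-2.231, -2.212, -0.0]
contact_force: [0.1, 0.1, 0.2]
opening: -0.0
grip_force: 0.0
```

{"method": "servo_tool", "body": {"increments": [[[0,0.1,0,0,0],[0,0.15,0,0,0],[0,0.15,0,0,0]]]}}

```text
t: 16.8
tool_pos: [0.5004, 0.3343, 0.0241]
tool_rot: [2.231, 2.212, -0.0]
contact_force: [0.5, -0.5, -0.7]
opening: -0.0002
grip_force: 0.1
```

{"method": "servo_tool", "body": {"increments": [[[0,0.1,0,0,0],[0,0.1,0,0,0]]]}}

```text
t: 17.0
tool_pos: [0.5004, 0.3354, 0.0241]
tool_rot: [-2.231, -2.212, 0.0]
contact_force: [0.8, -0.2, 0.0]
opening: -0.0004
grip_force: 0.2
```

{"method": "servo_tool", "body": {"increments": [[[0,0.05,0,0,0],[0,0.1,0,0,0],[0,0.1,0,0,0]]]}}

```text
t: 17.3
tool_pos: [0.5004, 0.3359, 0.024]
tool_rot: [2.231, 2.211, -0.002]
contact_force: [-0.7, -3.6, 0.1]
opening: -0.0002
grip_force: 1.2
```

{"method": "servo_tool", "body": {"increments": [[[0,0.05,0,0,0],[0,0.1,0,0,0],[0,0.1,0,0,0]]]}}

```text
t: 17.6
tool_pos: [0.5004, 0.3362, 0.0239]
tool_rot: [2.23, 2.211, -0.004]
contact_force: [-0.3, -6.3, 1.7]
opening: 0.0001
grip_force: 2.8
```

{"method": "servo_tool", "body": {"increments": [[[0,-0.5,0,0,0],[0,-1.5,0,0,0],[0,-2.5,0,-4,0],[0,-2.5,0,-8,0],[0,-2.5,0,-10.2,0]]]}}

```text
t: 18.1
tool_pos: [0.5018, 0.3127, 0.13]
tool_rot: [2.231, 2.21, 0.009]
contact_force: [-0.0, 0.7, -0.4]
opening: 0.0004
grip_force: 0.0
```

{"method": "servo_tool", "body": {"increments": [[[0,0,4,0,0],[0,0,8.2,0,0],[0,0,8.2,0,0],[0,0,8.2,0,0]]]}}

```text
t: 18.5
tool_pos: [0.5826, 0.3112, 0.1257]
tool_rot: [-2.232, -2.21, 0.0]
contact_force: [0.0, 0.1, -0.7]
opening: -0.0001
grip_force: 0.0
```

Run:
```python
from h import *
i,K,A,c=cam('wrist');np.savez('w8.npz',i=i,K=K,A=A,c=c);print(c,ctrl.get_obs()['tool_pos'])
h=cv2.cvtColor(i,cv2.COLOR_RGB2HSV).astype(int)
print('inner',efit(h[...,2],K,A,c,[.485,.345],[.555,.34],.006,[0,-1],.008))
print('outer',efit(-i[...,2].astype(int),K,A,c,[.485,.372],[.56,.367],.008,[0,1],.005))
for y in(.345,.335,.325,.31,.305): print(y,prof(i,K,A,c,y,.032))
# lever block at tip
for z in(.07,.08):print(z,[prof(i,K,A,c,y,z) for y in(.32,.312,.305)])
```

```text
[0.58326252 0.38532174 0.25006708] [0.58176762 0.31130198 0.12562348]
inner ((0.5225, 0.3436), -5.64, 0.0002, 40)
outer ((0.5244, 0.3696), -5.23, 0.00014, 40)
0.345 g565.0 k574.0 g591.0 w596.5
0.335 g565.0 w572.5 b573.0 w574.5 k575.0 w589.0 b589.5 w595.0 g595.5 w596.5
0.325 g565.0 w572.5 b573.0 w574.0 k574.5 g589.0 b589.5 w595.0 g596.0 w596.5 g604.0 k605.0
0.31 g565.0 w572.5 k574.0 g589.0 b589.5 w595.5
0.305 g565.0 w572.5 k574.0 w589.0 b589.5 w595.5
0.07 ['g565.0 w574.5 k575.5 w588.0 b588.5 w593.5', 'g565.0 k573.5 w590.0 b590.5 w593.5', 'g565.0 k573.0 g590.0 b590.5 w594.0 b594.5 w595.0']
0.08 ['g565.0 w575.0 k576.0 w588.0 b588.5 w593.0', 'g565.0 k574.0 w590.0 b590.5 w593.5', 'g565.0 k574.5 w581.0 b581.5 w582.0 k582.5 w583.0 g583.5 k584.0 w590.5 b591.5 w594.0']
```

{"method": "servo_tool", "body": {"increments": [[[0,0,0,1,0],[0,0,0,2,0],[0,0,0,2.5,0],[0,-0.1,0,2.8,0],[0,-0.1,0,2.8,0]]]}}

```text
t: 19.05
tool_pos: [0.5821, 0.3105, 0.0979]
tool_rot: [-2.231, -2.211, 0.0]
contact_force: [0.0, -1.0, 0.5]
opening: 0.0004
grip_force: 0.1
```

{"method": "servo_tool", "body": {"increments": [[[0,-0.15,0,0.3,0],[0,-0.3,0,0.6,0],[0,-0.45,0,0.9,0],[0,-0.6,0,1.2,0],[0,-0.6,0,1.2,0]]]}}

```text
t: 19.55
tool_pos: [0.5818, 0.3046, 0.0855]
tool_rot: [-2.231, -2.211, 0.001]
contact_force: [0.1, 0.9, 1.8]
opening: 0.0002
grip_force: 0.9
```

{"method": "servo_tool", "body": {"increments": [[[0,-0.1,0,0.2,0],[0,-0.15,0,0.4,0],[0,-0.2,0,0.5,0],[0,-0.2,0,0.5,0]]]}}

```text
t: 19.95
tool_pos: [0.5816, 0.3022, 0.0803]
tool_rot: [-2.231, -2.211, 0.003]
contact_force: [0.3, 0.2, 1.3]
opening: 0.0003
grip_force: 0.3
```

{"method": "servo_tool", "body": {"increments": [[[0,0,0,0.1,0],[0,0,0,0.2,0],[0,0,0,0.2,0]]]}}

```text
t: 20.25
tool_pos: [0.5819, 0.3023, 0.0787]
tool_rot: [-2.231, -2.211, 0.001]
contact_force: [0.1, -0.0, 0.4]
opening: 0.0001
grip_force: 0.2
```

{"method": "servo_tool", "body": {"increments": [[[0,0,0,0.1,0],[0,0,0,0.1,0]]]}}

```text
t: 20.45
tool_pos: [0.5823, 0.3025, 0.0782]
tool_rot: [2.231, 2.211, 0.0]
contact_force: [0.2, -0.0, 1.3]
opening: 0.0
grip_force: 0.6
```

{"method": "servo_tool", "body": {"increments": [[[0,0,0,0.1,0],[0,0,0,0.1,0]]]}}

```text
t: 20.65
tool_pos: [0.5828, 0.3026, 0.0778]
tool_rot: [2.231, 2.211, 0.002]
contact_force: [0.5, -2.0, 3.8]
opening: -0.0004
grip_force: 2.1
```

{"method": "servo_tool", "body": {"increments": [[[0,0,0,0.05,0],[0,0,0,0.1,0],[0,0,0,0.1,0]]]}}

```text
t: 20.95
tool_pos: [0.5834, 0.3026, 0.0777]
tool_rot: [2.23, 2.21, 0.003]
contact_force: [0.6, -2.6, 5.9]
opening: 0.0001
grip_force: 3.3
```

{"method": "servo_tool", "body": {"increments": [[[0,0,0,-2,0],[0,0,0,-4.6,0],[0,0,0,-4.6,0],[0,0,0,-4.6,0]]]}}

```text
t: 21.35
tool_pos: [0.5821, 0.3028, 0.122]
tool_rot: [-2.231, -2.211, -0.001]
contact_force: [0.4, -0.3, -0.2]
opening: -0.0002
grip_force: 0.0
```

Run:
```python
from h import *
i,K,A,c=cam('wrist');np.savez('w9.npz',i=i,K=K,A=A,c=c);print(c,ctrl.get_obs()['tool_pos'])
h=cv2.cvtColor(i,cv2.COLOR_RGB2HSV).astype(int)
print('inner',efit(h[...,2],K,A,c,[.485,.345],[.555,.34],.006,[0,-1],.008))
print('outer',efit(-i[...,2].astype(int),K,A,c,[.485,.372],[.56,.367],.008,[0,1],.005))
for y in(.345,.335,.325,.31,.305): print(y,prof(i,K,A,c,y,.032))
u=np.c_[np.full(40,308),np.arange(220,300,2)]
print([(b,*[int(t) for t in h[b,307,1:]]) for b in range(220,300,3)])
print(w2px([[.582,.303,.06],[.582,.312,.08]],K,A,c))
```

```text
[0.58255095 0.37698231 0.24643197] [0.58137535 0.30253912 0.12084127]
inner ((0.5254, 0.3433), -5.64, 0.00018, 40)
outer ((0.5225, 0.3698), -5.25, 0.00022, 40)
0.345 g565.0 k574.0 g591.0 w596.5
0.335 g565.0 b572.5 w575.5 k576.0 w589.5 b590.0 w595.0 g595.5 w596.5
0.325 g565.0 w572.5 b573.0 k575.5 w589.5 b590.0 w595.0 g604.5 k605.5
0.31 g565.0 w572.5 b573.0 w575.5 k576.0 b590.0 w596.0
0.305 g565.0 w572.5 b573.0 w575.5 k576.0 w590.0 b590.5 w596.0
[(220, 43, 47), (223, 28, 46), (226, 33, 46), (229, 50, 46), (232, 27, 47), (235, 43, 48), (238, 36, 43), (241, 46, 44), (244, 52, 44), (247, 141, 76), (250, 168, 100), (253, 156, 100), (256, 85, 66), (259, 17, 44), (262, 24, 42), (265, 12, 43), (268, 17, 45), (271, 16, 47), (274, 17, 46), (277, 16, 47), (280, 6, 43), (283, 16, 48), (286, 20, 50), (289, 17, 45), (292, 16, 47), (295, 18, 58), (298, 10, 126)]
[[314.63473104 239.35992179]
 [314.50212674 237.42634873]]
```

The lever is fully down, stopped at 5.9 N with its tip at z≈59 mm. The blade angle is unchanged at about 5.4°. Now I re-grip the stock.

{"method": "servo_tool", "body": {"increments": [[[6,-3.65,0.3,0,0],[6,-3.65,0.3,0,0],[6,-3.65,0.3,3,0],[6,-3.65,0.3,6,0],[6,-3.65,0.3,8.3,0]]]}}

```text
t: 21.9
tool_pos: [0.5829, 0.2658, 0.0355]
tool_rot: [-2.23, -2.209, 0.006]
contact_force: [0.2, -0.9, -0.3]
opening: 0.0601
grip_force: 0.0
```

{"method": "servo_tool", "body": {"increments": [[[6,0,0,0,0],[2,0,0,0,0],[2,0,0,0,0],[2,0,0,0,0],[2,0,0,0,0]]], "newtons": 50}}

```text
t: 22.4
tool_pos: [0.5857, 0.2666, 0.0412]
tool_rot: [2.23, 2.211, 0.003]
contact_force: [-2.4, 0.1, 5.1]
opening: 0.0224
grip_force: 50.5
```

{"method": "servo_tool", "body": {"increments": [[[2,-0.3,-0.3,0,0],[2,-0.4,-0.5,-2,0],[2,-0.4,-1.5,-6,0],[2,-0.4,-2,-10,0],[2,-0.4,-2,-10,0]]]}}

```text
t: 22.9
tool_pos: [0.5678, 0.2632, 0.146]
tool_rot: [2.227, 2.208, 0.016]
contact_force: [1.1, -0.1, -1.1]
opening: 0.0226
grip_force: 49.7
```

{"method": "servo_tool", "body": {"increments": [[[2,-5,0,0,0],[2,-10,0,0,0],[2,-15,0,0,0],[2,-20,0,0,0],[2,-25,0,0,0]]]}}

```text
t: 23.4
tool_pos: [0.5611, 0.0102, 0.1372]
tool_rot: [-2.23, -2.211, 0.003]
contact_force: [1.1, 0.2, -3.2]
opening: 0.0223
grip_force: 49.7
```

{"method": "servo_tool", "body": {"increments": [[[2,-5,0,0,0],[2,-10,0,0,0],[2,-15,0,0,0],[2,-20,0,0,0],[2,-23,0,0,0]]]}}

```text
t: 23.9
tool_pos: [0.559, -0.2211, 0.1373]
tool_rot: [-2.234, -2.208, 0.003]
contact_force: [0.2, 0.2, -3.3]
opening: 0.0224
grip_force: 49.7
```

{"method": "servo_tool", "body": {"increments": [[[2,0,0,0,0],[2,0,0,0,0],[2,0,0,0,0]]]}}

```text
t: 24.2
tool_pos: [0.5599, -0.2166, 0.1378]
tool_rot: [-2.229, -2.211, 0.001]
contact_force: [0.0, 0.3, -2.7]
opening: 0.0224
grip_force: 49.7
```

Run:
```python
from h import *
i,K,A,c=cam('wrist');np.savez('w10.npz',i=i,K=K,A=A,c=c);o=ctrl.get_obs();print(c,o['tool_pos'],o['tool_rot'])
save('w10.png',i,1.25)
```

```text
[ 0.56055045 -0.14254665  0.26224946] [ 0.56009526 -0.21639604  0.13813418] [-2.22883780e+00 -2.21175495e+00  5.31224348e-04]
```

View pics/w10.png

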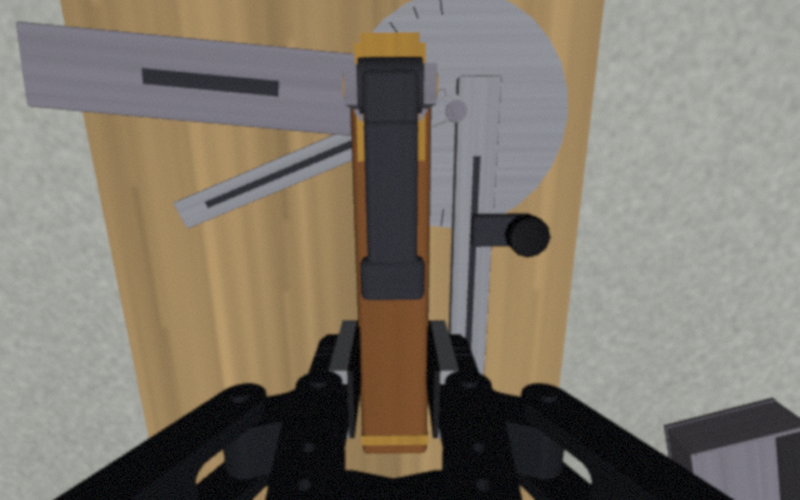

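The fence pivot is at (456,110), the rail's inner edge runs from (457,130) to (450,330), and the fence's inner tip is at (188,227). The bevel is held level and its lever is down.

Run:
```python
from h import *
d=np.load('w10.npz');i,K,A,c=[d[k] for k in('i','K','A','c')]
for n,u,z in(('piv',(456,110),.022),('rail',(457,140),.021),('rail2',(450,330),.021),('fencetip',(188,227),.022),('fence2',(350,160),.022)):
    print(n,px2w(np.array(u)/1.25,K,A,c,z)[0].round(4))
for v in (130,180,240,260): print(v,[tuple(int(t) for t in i[v,u]) for u in range(352,384,2)])
for z in(.009,.021):
  print(z,[ (y,px2w([(358,y)],K,A,c,z)[0].round(4)[:2]) for y in(130,260)])
# held bevel
zt=.1378-.041+.032
print('round end',px2w(np.array([390,34])/1.25,K,A,c,zt)[0].round(4),'tail',px2w(np.array([394,452])/1.25,K,A,c,zt)[0].round(4))
bz=zt-.022
h=cv2.cvtColor(i,cv2.COLOR_RGB2HSV).astype(int)
p=px2w(np.array([[30,105],[340,133],[25,24],[345,54]])/1.25,K,A,c,bz)[:,:2];print(p.round(4),[np.degrees(np.arctan2(*(p[a+1]-p[a])[::-1])).round(2) for a in(0,2)])
p=px2w(np.array([[352,130],[362,440],[431,130],[427,440],[357,60],[424,60]])/1.25,K,A,c,zt)[:,:2];print(p.round(4))
```

```text
piv [ 0.593 -0.132  0.022]
rail [ 0.5942 -0.1471  0.021 ]
rail2 [ 0.5938 -0.2584  0.021 ]
fencetip [ 0.4438 -0.1932  0.022 ]
fence2 [ 0.5367 -0.157   0.022 ]
130 [(142, 145, 151), (142, 144, 152), (140, 141, 150), (140, 142, 151), (141, 142, 148), (122, 122, 128), (79, 81, 83), (131, 134, 139), (137, 139, 147), (144, 144, 150), (142, 146, 152), (141, 143, 150), (137, 137, 146), (95, 95, 100), (53, 52, 58), (49, 52, 57)]
180 [(127, 123, 122), (140, 136, 140), (147, 146, 150), (145, 145, 150), (129, 129, 135), (76, 76, 77), (120, 122, 126), (137, 136, 144), (141, 142, 149), (142, 143, 150), (140, 143, 149), (140, 140, 145), (88, 89, 95), (35, 38, 41), (49, 49, 53), (48, 49, 56)]
240 [(163, 135, 94), (163, 135, 96), (158, 133, 92), (147, 126, 90), (87, 79, 75), (122, 122, 127), (134, 137, 142), (141, 142, 148), (141, 143, 151), (139, 142, 149), (127, 127, 136), (65, 64, 71), (50, 49, 54), (86, 87, 91), (133, 136, 144), (135, 138, 145)]
260 [(53, 54, 56), (56, 56, 57), (87, 77, 64), (114, 98, 74), (82, 80, 82), (129, 130, 136), (137, 137, 143), (139, 142, 150), (140, 142, 150), (138, 141, 148), (109, 110, 117), (51, 51, 58), (55, 56, 61), (117, 120, 126), (136, 137, 145), (137, 137, 144)]
0.009 [(130, array([ 0.5909, -0.1596])), (260, array([ 0.5937, -0.2607]))]
0.021 [(130, array([ 0.5895, -0.1588])), (260, array([ 0.5922, -0.2551]))]
round end [ 0.5596 -0.1166  0.1288] tail [ 0.5597 -0.2559  0.1288]
[[ 0.4377 -0.1329]
 [ 0.542  -0.1428]
 [ 0.4421 -0.1084]
 [ 0.5447 -0.1181]] [np.float64(-5.42), np.float64(-5.37)]
[[ 0.5482 -0.142 ]
 [ 0.548  -0.2505]
 [ 0.5714 -0.1422]
 [ 0.5718 -0.2507]
 [ 0.5503 -0.1231]
 [ 0.5691 -0.1233]]
```

Run:
```python
from h import *
d=np.load('w10.npz');i,K,A,c=[d[k] for k in('i','K','A','c')]
t=np.load('top0.npz');K2,A2,c2=[t[k] for k in('K','A','c')]
for z in(.02,.03,.04,.05,.06,.07): print(z,px2w(np.array([527,235])/1.25,K,A,c,z)[0].round(4),'edge',px2w(np.array([[527,257],[490,246],[505,235]])/1.25,K,A,c,z).round(4)[:,:2].tolist(),'top',px2w(np.array([559,188])/1.25,K2,A2,c2,z)[0].round(4),px2w(np.array([620,190])/1.25,K2,A2,c2,z)[0].round(4))
```

```text
0.02 [ 0.6362 -0.1997  0.02  ] edge [[0.6372, -0.2128], [0.6154, -0.2061], [0.6236, -0.1996]] top [ 0.6324 -0.2013  0.02  ] [ 0.6312 -0.3484  0.02  ]
0.03 [ 0.633  -0.1974  0.03  ] edge [[0.634, -0.2099], [0.6131, -0.2034], [0.621, -0.1973]] top [ 0.6294 -0.1979  0.03  ] [ 0.6283 -0.3437  0.03  ]
0.04 [ 0.6299 -0.195   0.04  ] edge [[0.6309, -0.207], [0.6109, -0.2008], [0.6184, -0.1949]] top [ 0.6265 -0.1945  0.04  ] [ 0.6254 -0.339   0.04  ]
0.05 [ 0.6268 -0.1926  0.05  ] edge [[0.6277, -0.2041], [0.6086, -0.1982], [0.6158, -0.1926]] top [ 0.6236 -0.1911  0.05  ] [ 0.6225 -0.3343  0.05  ]
0.06 [ 0.6237 -0.1903  0.06  ] edge [[0.6246, -0.2012], [0.6063, -0.1956], [0.6132, -0.1902]] top [ 0.6207 -0.1877  0.06  ] [ 0.6196 -0.3295  0.06  ]
0.07 [ 0.6205 -0.1879  0.07  ] edge [[0.6214, -0.1983], [0.6041, -0.193], [0.6106, -0.1878]] top [ 0.6178 -0.1844  0.07  ] [ 0.6167 -0.3248  0.07  ]
```

{"method": "servo_tool", "body": {"increments": [[[2,-5,0.3,0,0],[2,-9.9,0.5,1,0],[2,-9.9,0.5,4,0],[2,-9.9,0.5,7,0],[2,-9.9,0.5,8,0]]]}}

```text
t: 24.75
tool_pos: [0.5626, -0.3142, 0.0548]
tool_rot: [-2.225, -2.208, 0.002]
contact_force: [-0.9, 0.9, -4.0]
opening: 0.0223
grip_force: 49.7
```

{"method": "servo_tool", "body": {"increments": [[[2,0,0,0.3,0],[2,0,0,0.6,0],[2,0,0,0.7,0],[2,0,0,0.7,0]]]}}

```text
t: 25.15
tool_pos: [0.5656, -0.317, 0.0538]
tool_rot: [2.229, 2.21, 0.001]
contact_force: [-0.6, -0.4, -2.1]
opening: 0.0223
grip_force: 49.7
```

{"method": "servo_tool", "body": {"increments": [[[2,0,0,0.1,0],[2,0,0,0.2,0],[2,0,0,0.2,0]]]}}

```text
t: 25.45
tool_pos: [0.5649, -0.317, 0.0506]
tool_rot: [2.231, 2.211, 0.0]
contact_force: [-0.3, -0.6, -1.3]
opening: 0.0225
grip_force: 49.9
```

{"method": "servo_tool", "body": {"increments": [[[2,0.5,0.3,0,0],[2,0.8,0.8,0,0],[2,0.8,1.2,0,0],[2,0.8,1.5,0,0],[2,0.8,1.5,0,0]]]}}

```text
t: 25.95
tool_pos: [0.5805, -0.3087, 0.0503]
tool_rot: [2.231, 2.211, 0.001]
contact_force: [0.2, 1.3, -1.4]
opening: 0.0226
grip_force: 49.9
```

{"method": "servo_tool", "body": {"increments": [[[2,0,0.1,0,0],[2,0,0.2,0,0],[2,0,0.2,0,0]]]}}

```text
t: 26.25
tool_pos: [0.5815, -0.309, 0.0502]
tool_rot: [-2.231, -2.211, 0.001]
contact_force: [-2.2, 0.3, 0.5]
opening: 0.0223
grip_force: 50.2
```

{"method": "servo_tool", "body": {"increments": [[[2,0.8,-0.05,0,0],[2,1.6,-0.05,0,0],[2,2.4,-0.05,0,0],[2,3.2,-0.05,0,0],[2,4,-0.05,0,0]]]}}

```text
t: 26.75
tool_pos: [0.5816, -0.2682, 0.0503]
tool_rot: [2.23, 2.212, -0.0]
contact_force: [-1.4, -2.7, -0.8]
opening: 0.0227
grip_force: 50.1
```

{"method": "servo_tool", "body": {"increments": [[[2,0.6,0,0,0],[2,1.2,0,0,0],[2,1.8,0,0,0],[2,2.4,0,0,0],[2,2.4,0,0,0]]]}}

```text
t: 27.25
tool_pos: [0.5818, -0.2438, 0.0502]
tool_rot: [-2.23, -2.211, -0.001]
contact_force: [-1.6, 0.4, 1.5]
opening: 0.0226
grip_force: 50.3
```

{"method": "servo_tool", "body": {"increments": [[[2,0.2,0,0,0],[2,0.4,0,0,0],[2,0.6,0,0,0],[2,0.6,0,0,0]]]}}

```text
t: 27.65
tool_pos: [0.5818, -0.239, 0.0502]
tool_rot: [-2.231, -2.211, 0.0]
contact_force: [-2.1, -3.8, 1.0]
opening: 0.0221
grip_force: 50.3
```

{"method": "servo_tool", "body": {"increments": [[[2,0.1,0,0,0],[2,0.2,0,0,0],[2,0.3,0,0,0],[2,0.3,0,0,0]]]}}

```text
t: 28.05
tool_pos: [0.5818, -0.2361, 0.0502]
tool_rot: [2.231, 2.211, -0.0]
contact_force: [-2.3, -4.9, 1.2]
opening: 0.0224
grip_force: 50.3
```

{"method": "servo_tool", "body": {"increments": [[[2,0.05,0,0,0],[2,0.1,0,0,0],[2,0.15,0,0,0],[2,0.15,0,0,0]]]}}

```text
t: 28.45
tool_pos: [0.5818, -0.2347, 0.0502]
tool_rot: [2.231, 2.211, -0.001]
contact_force: [-3.1, -4.4, 1.0]
opening: 0.0222
grip_force: 50.3
```

{"method": "servo_tool", "body": {"increments": [[[2,0.05,0,0,0],[2,0.1,0,0,0],[2,0.1,0,0,0]]]}}

```text
t: 28.75
tool_pos: [0.5818, -0.2337, 0.0502]
tool_rot: [2.231, 2.211, -0.001]
contact_force: [-2.4, -5.3, 2.2]
opening: 0.0225
grip_force: 50.3
```

```bash
cat > chk.py <<'E'
from h import *
import sys
i,K,A,c=cam('wrist');np.savez(sys.argv[1]+'.npz',i=i,K=K,A=A,c=c);print(c,ctrl.get_obs()['tool_pos'])
# along y at several x on blade top plane: rgb
for x in(.475,.50,.53,.555):
    ys=np.arange(-.172,-.095,.001);u=w2px(np.c_[np.full(len(ys),x),ys,np.full(len(ys),.02)],K,A,c).astype(np.float32)
    ok=(u[:,1]>0)&(u[:,1]<399)&(u[:,0]>0)
    v=cv2.cvtColor(cv2.remap(i,u[:,:1],u[:,1:],1),cv2.COLOR_RGB2HSV)[:,0];print(x,' '.join('%d:%d/%d'%(round(y*1000),t[1],t[2]) for y,t,k in zip(ys,v,ok) if k))
E
python3 chk.py w11
```

```text
[ 0.58234555 -0.15943496  0.1745071 ] [ 0.58180871 -0.23371165  0.05021735]
0.475 -172:104/177 -171:105/178 -170:107/177 -169:103/180 -168:103/178 -167:107/179 -166:105/178 -165:107/179 -164:106/176 -163:106/176 -162:104/177 -161:105/178 -160:106/176 -159:107/177 -158:104/177 -157:103/179 -156:105/177 -155:107/177 -154:106/176 -153:93/164 -152:14/129 -151:18/138 -150:20/138 -149:23/134 -148:21/136 -147:22/138 -146:20/140 -145:20/137 -144:17/134 -143:21/136 -142:22/137 -141:20/140 -140:18/140 -139:19/136 -138:19/135 -137:17/133 -136:19/133 -135:19/136 -134:21/135 -133:23/136 -132:23/134 -131:23/133 -130:23/136 -129:20/137 -128:22/140 -127:19/121 -126:10/103 -125:12/147 -124:14/151 -123:12/151 -122:13/155 -121:15/155 -120:18/128
0.5 -172:103/148 -171:105/148 -170:110/149 -169:106/149 -168:106/149 -167:106/149 -166:104/149 -165:107/148 -164:105/150 -163:105/148 -162:106/149 -161:106/149 -160:104/149 -159:105/150 -158:106/149 -157:104/149 -156:105/150 -155:71/133 -154:17/133 -153:20/138 -152:22/138 -151:21/136 -150:22/138 -149:20/138 -148:20/137 -147:19/135 -146:23/134 -145:24/137 -144:2
[... 864 characters left out ...]
125:16/156 -124:18/127 -123:30/60 -122:40/58 -121:31/58 -120:21/84
0.555 -172:16/112 -171:16/148 -170:13/156 -169:15/156 -168:13/156 -167:13/155 -166:14/160 -165:14/161 -164:13/158 -163:13/157 -162:13/161 -161:14/160 -160:14/144 -159:20/130 -158:23/135 -157:22/137 -156:23/136 -155:19/136 -154:20/138 -153:22/139 -152:20/138 -151:21/136 -150:22/138 -149:20/141 -148:22/141 -147:22/141 -146:20/140 -145:23/135 -144:19/131 -143:21/135 -142:20/137 -141:22/141 -140:19/137 -139:20/137 -138:20/137 -137:19/135 -136:22/140 -135:22/139 -134:14/126 -133:9/82 -132:8/94 -131:10/146 -130:16/156 -129:13/157 -128:15/158 -127:15/157 -126:17/135 -125:35/59 -124:37/55 -123:32/56 -122:20/76 -121:16/144 -120:15/152
```

{"method": "servo_tool", "body": {"increments": [[[2,0.05,0,0,0],[2,0.1,0,0,0],[2,0.1,0,0,0]]]}}

```text
t: 29.1
tool_pos: [0.5818, -0.2327, 0.0502]
tool_rot: [2.231, 2.211, -0.001]
contact_force: [-3.1, -4.8, 0.2]
opening: 0.0225
grip_force: 50.3
```

{"method": "servo_tool", "body": {"increments": [[[2,0.05,0,0,0],[2,0.05,0,0,0],[2,0.05,0,0,0]]]}}

```text
t: 29.4
tool_pos: [0.5818, -0.2322, 0.0502]
tool_rot: [2.231, 2.211, -0.001]
contact_force: [-2.4, -4.3, 1.3]
opening: 0.0226
grip_force: 50.3
```

{"method": "servo_tool", "body": {"increments": [[[2,0.05,0,0,0],[2,0.05,0,0,0],[2,0.05,0,0,0]]]}}

```text
t: 29.7
tool_pos: [0.5818, -0.2318, 0.0502]
tool_rot: [2.231, 2.211, -0.001]
contact_force: [-2.7, -6.0, 0.8]
opening: 0.0225
grip_force: 50.3
```

{"method": "servo_tool", "body": {"increments": [[[2,0.05,0,0,0],[2,0.05,0,0,0],[2,0.05,0,0,0]]]}}

```text
t: 30.0
tool_pos: [0.5818, -0.2318, 0.0503]
tool_rot: [2.231, 2.211, -0.002]
contact_force: [-2.1, -6.1, 0.4]
opening: 0.0225
grip_force: 50.3
```

```bash
cat > chk2.py <<'E'
from h import *
import sys
i,K,A,c=cam('wrist');np.savez(sys.argv[1]+'.npz',i=i,K=K,A=A,c=c);o=ctrl.get_obs();print(c,o['tool_pos'],o['contact_force'])
V=cv2.cvtColor(i,cv2.COLOR_RGB2HSV).astype(int)[...,2]; s=float(sys.argv[2]) if len(sys.argv)>2 else 0
for n,ch,y0,y1,z in(('blade outer (fall)',-V,-.1265,-.1335,.019),('fence inner (rise)',V,-.1245,-.131,.022),('blade inner(fall)',-cv2.cvtColor(i,cv2.COLOR_RGB2HSV).astype(int)[...,1],-.1525,-.157,.019)):
    print(n,efit(ch,K,A,c,[.475,y0+s],[.54,y1+s+.001],z,[0,1],.003))
def gap(x):
    ys=np.arange(-.14,-.118,.0005);u=w2px(np.c_[np.full(len(ys),x),ys,np.full(len(ys),.02)],K,A,c).astype(np.float32)
    v=cv2.remap(V.astype(np.float32),u[:,:1],u[:,1:],1).ravel();return ' '.join('%d'%t for t in v)
for x in(.475,.5,.53,.555): print(x,gap(x))
E
python3 chk2.py w12 .0015
```

```text
[ 0.5823374 -0.1573816  0.1744871] [ 0.58181411 -0.23176557  0.05028815] [-2.22903957 -6.52445099  0.649736  ]
blade outer (fall) ((0.5052, -0.1276), -5.21, 2e-05, 40)
fence inner (rise) ((0.5085, -0.1272), -5.11, 6e-05, 40)
blade inner(fall) ((0.5132, -0.1541), -5.15, 7e-05, 40)
0.475 138 140 138 140 140 137 138 137 133 133 133 134 133 134 134 136 136 133 135 132 132 133 134 133 134 136 137 138 136 134 117 94 112 139 150 151 150 151 154 155 155 155 156 150 112
0.5 55 55 56 54 61 84 117 131 133 134 135 137 137 135 134 133 134 135 134 134 136 135 137 138 136 127 105 100 125 144 151 153 151 153 154 155 155 154 154 134 86 59 57 57 55
0.53 97 127 134 136 137 137 139 137 136 136 135 134 135 135 135 136 135 135 137 138 126 99 108 135 148 153 154 156 156 154 156 156 157 147 116 72 57 57 56 60 56 59 90 131 147
0.555 135 138 138 138 136 135 135 136 136 135 135 135 136 136 140 133 107 96 123 142 153 156 154 156 156 158 157 155 155 139 96 61 59 57 56 56 57 67 109 141 147 151 154 152 157
```

Blade and fence are parallel to within 0.1° and touching. I'll relieve the push and release.

{"method": "servo_tool", "body": {"increments": [[[2,-0.06,0,0,0],[2,-0.12,-0.03,0,0],[2,-0.12,-0.03,0,0]]]}}

```text
t: 30.35
tool_pos: [0.5818, -0.2318, 0.0502]
tool_rot: [-2.231, -2.211, -0.001]
contact_force: [-1.7, -1.8, 1.8]
opening: 0.0222
grip_force: 50.3
```

{"method": "servo_tool", "body": {"increments": [[[2.6,0,0,0,0],[3,0,0,0,0],[3.4,0,0,0,0],[3.4,0,0,0,0]]]}}

```text
t: 30.75
tool_pos: [0.5817, -0.2318, 0.0501]
tool_rot: [-2.231, -2.211, -0.001]
contact_force: [-0.5, 0.4, 0.2]
opening: 0.034
grip_force: 0.0
```

```bash
python3 chk2.py w13 .0015
python3 - <<'E'
from h import *
for n in('w12','w13'):
    d=np.load(n+'.npz');i,K,A,c=[d[k] for k in('i','K','A','c')]
    for y in(-.15,-.165,-.18,-.2): print(n,y,prof(i,K,A,c,y,.041,.56,.61))
E
```

```text
[ 0.5822368  -0.15763397  0.17445256] [ 0.5817016  -0.23183099  0.0500755 ] [-0.54274435  0.85552924  0.1000241 ]
blade outer (fall) ((0.5063, -0.1279), -4.86, 5e-05, 40)
fence inner (rise) ((0.5132, -0.1277), -4.97, 5e-05, 40)
blade inner(fall) ((0.5092, -0.1537), -5.23, 8e-05, 40)
0.475 140 140 141 140 139 140 138 135 133 135 134 134 135 135 138 136 136 135 134 132 132 134 134 135 136 137 138 139 137 118 91 83 114 141 150 152 152 151 155 155 156 156 157 150 114
0.5 72 73 75 79 92 115 131 133 135 135 137 136 137 134 134 135 135 135 135 136 136 136 139 140 134 107 81 97 128 145 152 152 155 155 156 155 157 157 154 138 87 59 59 57 56
0.53 109 131 135 137 136 138 138 136 137 135 135 138 137 136 136 137 137 138 138 135 108 86 106 134 149 154 154 155 157 157 158 158 154 149 117 74 58 60 55 57 58 59 87 131 150
0.555 136 140 139 141 138 138 137 135 136 134 135 138 135 137 139 131 107 96 124 144 153 156 157 156 158 158 159 154 154 138 95 64 59 58 56 56 58 71 111 143 149 151 154 155 157
w12 -0.15 g560.0 k572.0 g590.5
w12 -0.165 g560.0 b570.0 k573.5 g579.0 k579.5 g582.5 k583.0 g585.0 k585.5 w589.0 b589.5 g593.0 k601.5 g603.0
w12 -0.18 w560.0 g561.5 b570.0 k573.5 g575.0 k576.0 g583.5 k584.0 w589.0 b589.5 g593.0 k601.5 g603.0
w12 -0.2 w560.0 b570.0 w571.0 k571.5 w591.5 b592.0 g593.0 k601.5 g603.5
w13 -0.15 g560.0 k569.5 g577.5 k578.0 g581.5 k582.0 g588.0
w13 -0.165 g560.0 b569.0 g571.0 k571.5 g574.0 k574.5 g575.5 k576.5 g578.0 k579.0 g579.5 k580.5 g581.0 k581.5 g583.5 k584.5 w586.5 b587.0 g592.0 k601.5 g603.0
w13 -0.18 w560.0 g561.5 b569.0 g571.0 k571.5 g578.5 k579.0 g579.5 k580.0 g580.5 k581.0 b587.0 w592.0 g592.5 k601.5 g603.0
w13 -0.2 w560.0 g569.0 k569.5 g584.5 k585.0 b589.5 w592.0 g592.5 k601.5 g603.5
```

{"method": "servo_tool", "body": {"increments": [[[4.5,0,0,0,0],[4.5,0,0,-1,0],[4.5,0,0,-3,0],[4.5,0,0,-6,0],[4.5,0,0,-9,0]]]}}

```text
t: 31.3
tool_pos: [0.5814, -0.232, 0.1414]
tool_rot: [-2.231, -2.211, 0.0]
contact_force: [0.7, -0.5, 0.4]
opening: 0.0449
grip_force: 0.0
```

{"method": "servo_tool", "body": {"increments": [[[4.5,0,0,0,0],[4.5,0,0,0,0],[4.5,0,0,0,0]]]}}

```text
t: 31.6
tool_pos: [0.5809, -0.2318, 0.1391]
tool_rot: [-2.23, -2.21, 0.001]
contact_force: [0.9, 0.1, -0.4]
opening: 0.0449
grip_force: 0.0
```

```bash
python3 chk2.py w14 .001
python3 - <<'E'
from h import *
d=np.load('w14.npz');i,K,A,c=[d[k] for k in('i','K','A','c')]
for y in(-.15,-.165,-.18,-.2,-.215): print(y,prof(i,K,A,c,y,.041,.56,.61),'|',prof(i,K,A,c,y,.021,.58,.61))
E
```

```text
[ 0.58165829 -0.15766338  0.26353277] [ 0.58071537 -0.2316148   0.1385758 ] [-0.60935881  0.75103951 -1.01879802]
blade outer (fall) ((0.5092, -0.1283), -5.06, 0.00013, 40)
fence inner (rise) ((0.5075, -0.1269), -4.93, 0.0001, 40)
blade inner(fall) ((0.5012, -0.1529), -5.31, 0.00017, 40)
0.475 122 123 126 125 124 123 122 121 120 118 118 118 119 120 121 121 122 122 121 117 119 118 118 120 119 121 124 123 118 108 95 91 108 122 130 133 135 137 139 139 139 138 133 121 95
0.5 62 64 68 73 84 96 107 116 121 121 122 122 121 119 120 118 120 121 120 120 120 121 122 122 115 103 88 90 111 125 132 136 137 138 139 139 139 136 128 112 83 59 53 50 49
0.53 87 108 117 120 121 121 125 122 121 121 120 119 119 120 121 122 122 122 121 116 103 94 98 118 131 135 137 139 140 140 140 139 134 121 100 74 54 49 49 49 53 66 89 116 130
0.555 120 122 124 123 121 120 121 122 121 120 120 120 122 124 121 114 103 101 111 124 133 136 138 139 140 139 141 139 130 111 86 64 52 51 51 51 60 81 106 125 131 134 136 137 138
-0.15 g560.0 k570.0 g586.5 | k580.0 g587.0
-0.165 g560.0 w568.5 b569.0 w571.0 k571.5 w585.0 b585.5 w591.0 g591.5 k602.5 g604.0 | k580.0 w585.5 b586.0 g592.0 k604.0 g606.0
-0.18 g560.0 w568.5 b569.0 w571.0 k571.5 w585.5 b586.0 g591.5 k602.5 g604.0 | k580.0 g585.5 b586.0 w592.0 g592.5 k604.0 g606.0
-0.2 w560.0 k569.5 w588.0 b588.5 w591.5 g592.0 k602.0 | k580.0 g588.0 w588.5 b589.0 w592.5 g593.5 k604.0
-0.215 w560.0 b568.5 w592.0 g592.5 k602.5 g604.0 | b580.0 w592.5 g593.5 k604.0 g606.0
```

```bash
python3 -c "
from station import ctrl
print(ctrl.finish_job())"
```

```text
the job is handed in; nothing more can be done
None
```

The job is handed in at about 32 s: the bevel was locked in the splayed corner and now lies against the guide, lever down, fence at about 95.0° (corner about 95.2°, both from the camera); on release it tipped slightly onto its blade tip.

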